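# Pack the candling kit and hold the store cage gate ajar

### The arm

A 6-joint arm with a two-finger parallel gripper is mounted at the origin on the work surface. World frame = base frame: x ahead of the robot, y to its left, z up, the work surface at z = 0. Lengths are in m, angles in degrees, forces in N, time in s.
With the tool pointing down it reaches from about 0.325 to 0.925 m from the base axis. Payload 3.1 kg.
Tool frame: the origin (TCP) lies at the very end of the fingers, on their centre line; the grasp point (between the pads) lies 19 mm behind it; y points along the fingers, x is the direction in which the jaws open and shut, and the axes are right-handed (so a half turn about y gives the same grasp; the last joint's range is limited). The gripper opens to 85 mm and grips with 20 to 120 N. Pads are 22 mm wide; open, the fingers measure 114 mm over their backs; the gripper's body (76 mm by 85 mm) begins 54 mm behind the grasp point. The pads swing forward as they close: fully open they stand 13 mm farther back than shut.
Start: joints at [69.431, 12.427, 92.441, -0, 75.132, -6.429], TCP at [0.153, 0.606, 0.231] pointing down, gripper open.
Joint ranges: [-157.48, 157.48], [-44.54, 120.13], [17.64, 146.25], [-64.5, 244.5], [7.68, 150.69], [-147.95, 147.95]. Speed limits (degrees/s): [159.86, 159.86, 180, 180, 180, 180].

### API

Orientations are given as a 3x3 rotation matrix whose columns are the frame's x, y, z axes.
In Python, from workcell import bot gives the robot as it stands.
- The arm moves only by the tool arm_command, never from a script. Its argument "series" is a list of rows, each a list of 3 entries, a list of its own where there are three numbers: the shift along the tool's x, y, z as a fraction of full scale, then the turn about the tool's y as a fraction of full scale, then the closure, from 0 (fully open) to 1 (shut). In form: [[[x, y, z], turn, grip], ...]. A call has 1 to 5 rows; each row is the pose to reach, as a shift and turn from the pose commanded when the call began, along the tool's axes at that moment, turning the shorter way round; what a row does not reach only later rows make up. Full scale, the value 1, is 0.08 m for a shift and 180 degrees for a turn. A row lasts 1/10 s, in which the tool goes at most 50 mm and 8.59 degrees, less where a joint would pass 70% of its speed; a pose out of reach is approached as far as the arm can. A call with a number of a shift or a turn outside -1 to 1 is refused whole. A call with a gripper value outside its range is refused whole. The fingers move at their own pace and stop on an object; the grip force is fixed at half the most. Time passes only in rows, so rows that repeat a pose let the fingers close. It gives the time, the measured TCP pose, the force and the opening at its end, in the units of the state.
- bot.get_state(): the state, without advancing time (a new reading comes with each control period).
- bot.read_camera(name): name is "scene" or "side" or "wrist"; returns a dict with "frame" (384x512x3 uint8, blue, green, red), "camera_matrix" (3x3 intrinsics, pixels), "rvec" (rotation vector, rad) and "tvec" (3), from world to camera coordinates, as OpenCV has them; the wrist camera has in their place "tool_from_camera" (4x4, takes a point from camera to tool coordinates, whose origin is the TCP and whose axes are the tool frame's). Camera axes: x right, y down, z forward; pixel columns grow to the right and rows downward; lengths in m; the calibration is good to about 2 mm. A picture is of the moment at which its call begins: read the wrist's pose just before it. There is no depth.
- bot.sign_off(): hands the job in, once; it reports no verdict.
Trained networks look in the newest picture that a camera, given by its name, has taken for a name from the list of things; names that differ only in an ending like _2 or _b are one class to them, and where a whole thing is asked for, a point or a joint stands for the part that bears it (a point fixed in the world has none). Each returns a list of dicts, best first, with "conf" (0 to 1); they miss things now and then, are a little off and sometimes report something else, mostly with a low value. They report only what shows in the picture. A call takes as long as a camera call. They do not tell look-alikes from the thing itself.
- bot.outline_of(camera, label): "pixels" (384x512 bool, what is visible of it) and "box" ([left, top, right, bottom] in pixels, round what is visible of it).
The state is a dict: "t": time; "joint_positions": joint angles; "dq": joint speeds; "joint_torque": joint torques, N m; "position": TCP position; "ee_rot": TCP orientation; "ft_force": force on the tool from outside, world axes, zero at the start; "ft_torque": the same for the moment, N m; "gripper_width": finger opening in m.
Only numpy, scipy, OpenCV 4.12 (cv2) and the standard library are available. Lean on these libraries where they do the work, as an engineer would, in place of code of your own. Each camera call takes 0.05 s, during which the arm holds its last target.

### The job

First pack the amber bulb and the tally counter side by side in the open kit box, both standing upright and flat on its floor. Then open the store cage for it: lift the sagging barrel bolt (it has an upright knob) so that its nose clears the keeper's bent-up lip while you draw the bolt right back, and swing the gate towards the robot until its free edge stands about 10 cm out. The gate closes by its spring, so finish while still holding it there with the fingers; leave the two eggs and the egg lifter where they are.

Things in the scene. Friction and masses are not known exactly. Their poses are not given: they have to be found in the camera images.
- kitbox: Open plywood kit box, loose, about 0.5 kg, outside 80 (its x) by 120 (its y) by 33 mm high; walls and floor 5 mm thick, so the inside is 70 by 110 mm and 28 mm deep. Origin at the centre of its underside, z up. Bulb and counter just fit side by side along its y (60 + 38 mm in 110 mm), the counter's long side lying along the box's x; either may be at either end.
- bulb: Squat amber glass reflector bulb standing on its flat round face, metal cap up, loose, about 0.1 kg, 90 mm tall. Glass 60 mm across from 4 to 14 mm height, tapering to 28 mm at 52 mm; above it from 56 to 90 mm height the plain metal cap, 24 mm across, the place to grip. Origin at the centre of its underside, z up.
- counter: Desk tally counter, an upright dented aluminium block, loose, about 0.2 kg: 54 mm along its x, 38 mm along its y, 60 mm tall, with a push stud 14 mm across standing 8 mm above the middle of its top. Origin at the centre of its underside, z up. Gripping it across the 54 mm keeps the fingers clear of the bulb beside it in the box.
- cage: Fixed store cage of aluminium posts and wire mesh, open on top, 340 mm wide, 210 mm deep, frame 155 mm high. Origin on the bench under the middle of its front; x points into the cage (away from its gate), y to the left seen from the robot, z up. The gate fills the front: hinge at y = -140 mm, free edge at y = +100 mm; keeper on the post beyond it.
- gate_hinge (a point): Point on the gate's upright hinge axis at bench height. Axes as the cage's.
- gate (a joint): Gate angle in rad: 0 closed, grows as the free edge (240 mm from the hinge axis) swings out towards the robot, anticlockwise from above, up to 1.2. A spring pulls it shut with 0.24 N m at 0 rising by 0.6 N m per rad. 10 cm at the free edge is about 0.43 rad.
- bolt_slide (a joint): How far the bolt is drawn back along the gate towards the hinge (cage -y when closed), in m: 0 home to 0.055 fully back; stays where it is left, about 1 N to move. It starts 0 to 4 mm back. If the bolt is not lifted, the nose meets the lip at about 0.005. Past 0.020 the nose is clear of the keeper.
- bolt_lift (a joint): Tilt of the bolt in its worn barrel, rad: 0 sagging at rest, grows as knob and nose are lifted, stop at 0.2; falls back by its weight. It tilts about a level axis square to the gate, 102 mm from the knob towards the hinge, 160 mm above the bench. The nose clears the lip above about 0.09 (knob raised 10 mm); 0.14 (14 mm) is a good lift, to be kept until the nose has passed.
- knob (a point): Middle of the grip length of the bolt's knob, an upright dark steel cylinder 18 mm across and 36 mm tall (top 14 mm above this point), about 194 mm above the bench, on a thin stalk on the rod. Free around it; the rod lies 40 mm below this point. The knob may turn about its own axis in the grip as the gate swings.
- nose (a point): Lower end of the bolt's turned-down nose, 8 mm square, which hangs behind the lip.
- lip_top (a point): Middle of the top edge of the keeper's bent-up lip, fixed on the cage: 4 mm thick at cage y = 103 to 107 mm, 142 mm high, across the bolt's way. The keeper's front cheek plate (cage x = -42 to -38 mm, y = 103 to 150 mm, up to 188 mm high) stands before the bolt and stops the gate while the bolt is home.
- egg0: Speckled brown ceramic dummy egg, 44 mm across, 55 mm tall, standing in a wooden rack; leave alone. Origin at its foot.
- egg1: The other, like egg0, beside it in the rack; leave alone.
- lifter: Yellow plastic egg lifter, a 130 mm stick lying down with a rubber suction cup at its +x end, 32 mm high; leave alone. Origin under its middle.
Mind the look-alikes: they are no part of the job. There is more than one size of the bulb; the one meant has the size given above.

How it is judged (in metres and radians):
On the way, in this order (a step that is already met when the one before it is completed fails the run):
1. bulb and counter both stand in the kit box, upright on its floor, let go (z of bulb in the frame of kitbox between 0.002 and 0.009 m and x of bulb in the frame of kitbox between -0.03 and 0.03 m and y of bulb in the frame of kitbox between -0.05 and 0.05 m and angle between each of bulb, counter's own z axis and vertical below 0.12 rad and z of counter in the frame of kitbox between 0.002 and 0.009 m and x of counter in the frame of kitbox between -0.03 and 0.03 m and y of counter in the frame of kitbox between -0.05 and 0.05 m and contact force between the fingers and bulb below 0.2 N and contact force between the fingers and counter below 0.2 N), for 0.2 s.
2. the bolt is lifted over the lip and drawn back at least 34 mm (value of joint bolt_slide above 0.034 m), for 0.1 s.
At the end, for the whole second after the job is handed in: Bulb and counter released in the box, on its floor within 4 mm, tilt under 0.12 rad; box level, not touching the gate; bolt still drawn back over 30 mm; gate still, pressed by the fingers with over 1 N, free edge about 60 to 135 mm out (0.25 to 0.60 rad) (all of step 1 and angle between kitbox's own z axis and vertical below 0.08 rad and value of joint gate between 0.25 and 0.6 rad and velocity of joint gate between -0.05 and 0.05 rad/s and value of joint bolt_slide above 0.03 m and contact force between the fingers and gate above 1 N and contact force between each of kitbox, lifter and gate below 0.2 N); the arm keeps its last pose, push and grip.
It fails at once if an egg is displaced more than 25 mm (distance of any of egg0, egg1 from where it was at the start of the episode above 0.025 m).
It fails at once if the egg lifter is displaced more than 30 mm (distance of lifter from where it was at the start of the episode above 0.03 m).
It fails at once if the gate is opened past the bolt while it is still home (forced) (value of joint gate above 0.12 rad and value of joint bolt_slide below 0.012 m).
It also fails if it takes over 64 s, if anything falls off the work surface, if the arm or the gripper's body presses on something with over 40 N, if the wrist force passes 120 N, or if a joint passes its speed limit or range.

## Working session

There is one attempt and no reset: what is moved stays moved. The work goes in short steps, Python scripts to look and compute and a tool call to move; the robot and the scene stay as the last step left them, time stands still between calls to the robot, and variables do not carry over. Pictures are saved under pics/ and viewed, and the job is handed in when it is done.

Besides the shell and the picture viewer there is one more tool, called after "Call:" by a JSON object that holds its "name" and its "arguments", one argument or row to a line. arm_command: Moves the arm, as the interface text tells. Its arguments: {"type":"object","properties":{"series":{"type":"array","items":{"type":"array"}}},"required":["series"]}

```bash
ls; mkdir -p pics; python3 - <<'E'
from workcell import bot
import cv2,numpy as np
s=bot.get_state(); print({k:np.round(v,3).tolist() for k,v in s.items()})
for c in ["scene","side","wrist"]:
    r=bot.read_camera(c); cv2.imwrite(f"pics/{c}0.png",r["frame"])
    print(c,{k:np.round(v,4).tolist() for k,v in r.items() if k!="frame"})
    for l in ["kitbox","bulb","counter","cage","knob","egg0","lifter","gate","nose"]:
        try: print(l,[(round(d["conf"],2),np.round(d["box"]).tolist()) for d in bot.outline_of(c,l)])
        except Exception as e: print(l,e)
E
```

```text
pics
{'t': 0.0, 'joint_positions': [69.431, 12.475, 92.53, 0.0, 75.132, -6.429], 'dq': [0.011, 0.018, 0.021, 0.057, -0.061, -0.041], 'joint_torque': [-0.0, -39.684, -30.386, 0.0, 0.01, -0.0], 'position': [0.152, 0.605, 0.23], 'ee_rot': [[0.244, -0.001, -0.97], [0.97, -0.002, 0.244], [-0.002, -1.0, 0.0]], 'ft_force': [0.179, -0.207, -0.723], 'ft_torque': [0.044, 0.013, -0.013], 'gripper_width': 0.085}
scene {'camera_matrix': [[391.8338, 0.0, 258.4], [0.0, 391.8338, 188.2684], [0.0, 0.0, 1.0]], 'rvec': [0.7927, 2.6804, -0.9102], 'tvec': [0.3794, -0.1581, 1.4333]}
kitbox [(0.76, [249.0, 196.0, 298.0, 237.0])]
bulb [(0.95, [327.0, 272.0, 358.0, 310.0]), (0.82, [336.0, 234.0, 366.0, 274.0]), (0.68, [95.0, 114.0, 224.0, 236.0])]
counter [(0.91, [238.0, 267.0, 258.0, 300.0])]
cage [(0.94, [96.0, 115.0, 222.0, 238.0])]
knob [(0.69, [184.0, 135.0, 215.0, 169.0])]
egg0 [(0.77, [268.0, 319.0, 288.0, 333.0]), (0.55, [292.0, 327.0, 311.0, 342.0])]
lifter [(0.5, [234.0, 135.0, 268.0, 156.0])]
gate [(0.93, [160.0, 121.0, 214.0, 192.0])]
nose [(0.56, [182.0, 131.0, 217.0, 169.0])]
side {'camera_matr
[... 545 characters left out ...]
46.0, 235.0, 158.0])]
lifter [(0.81, [250.0, 282.0, 298.0, 324.0]), (0.57, [199.0, 167.0, 216.0, 192.0]), (0.29, [312.0, 192.0, 355.0, 231.0])]
gate [(0.93, [311.0, 194.0, 397.0, 293.0])]
nose [(0.73, [310.0, 191.0, 354.0, 231.0]), (0.7, [314.0, 195.0, 397.0, 292.0])]
wrist {'camera_matrix': [[275.3137, 0.0, 258.0961], [0.0, 275.3137, 190.0369], [0.0, 0.0, 1.0]], 'tool_from_camera': [[1.0, 0.0021, 0.001, -0.0003], [-0.0004, -0.2597, 0.9657, -0.1431], [0.0023, -0.9657, -0.2597, 0.0661], [0.0, 0.0, 0.0, 1.0]]}
kitbox []
bulb [(0.58, [61.0, 341.0, 113.0, 384.0]), (0.4, [105.0, 370.0, 120.0, 381.0])]
counter []
cage []
knob []
egg0 []
lifter [(0.53, [104.0, 370.0, 116.0, 381.0])]
gate []
nose []
```

View pics/scene0.png

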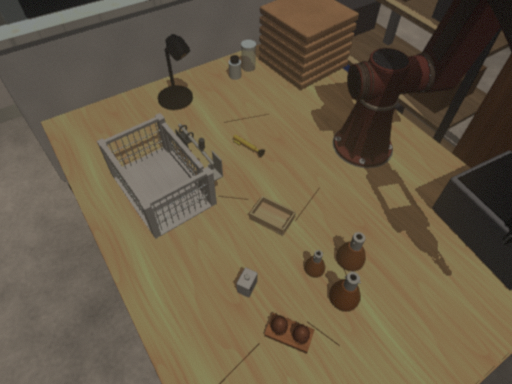

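View pics/side0.png

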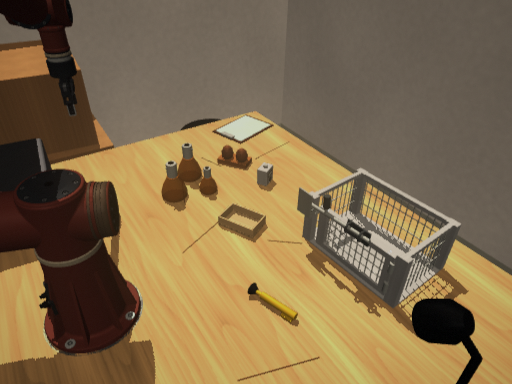

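View pics/wrist0.png

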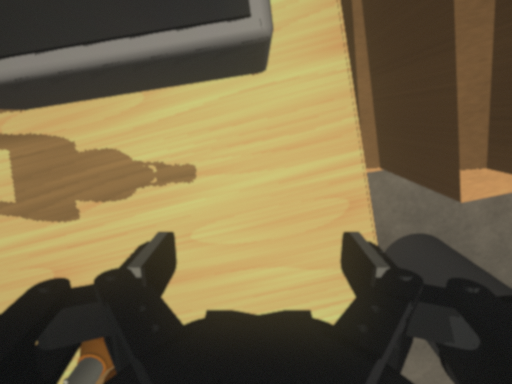

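```bash
cat > h.py <<'E'
import cv2,numpy as np,json
from workcell import bot
C={"scene":(np.array([[391.8338,0,258.4],[0,391.8338,188.2684],[0,0,1]]),np.array([0.7927,2.6804,-0.9102]),np.array([0.3794,-0.1581,1.4333])),
"side":(np.array([[392.4442,0,259.4229],[0,392.4442,188.9796],[0,0,1]]),np.array([2.118,-0.6351,0.3538]),np.array([-0.385,0.2893,0.9196]))}
def ray(c,u,v):
    K,r,t=C[c]; R=cv2.Rodrigues(r)[0]; return -R.T@t, R.T@np.linalg.inv(K)@np.array([u,v,1.])
def onz(c,u,v,z):
    o,d=ray(c,u,v); return o+d*(z-o[2])/d[2]
def tri(a,b,ca="scene",cb="side"):
    o1,d1=ray(ca,*a);o2,d2=ray(cb,*b);A=np.stack([d1,-d2],1);s=np.linalg.lstsq(A,o2-o1,rcond=None)[0]
    p,q=o1+s[0]*d1,o2+s[1]*d2; return (p+q)/2,np.linalg.norm(p-q)
def proj(c,P):
    K,r,t=C[c]; return cv2.projectPoints(np.atleast_2d(np.asarray(P,float)),r,t,K,None)[0][:,0]
E
python3 - <<'E'
import cv2
a=cv2.imread('pics/scene0.png');b=cv2.imread('pics/side0.png')
def crop(im,x0,y0,x1,y1,k,n): cv2.imwrite(f'pics/{n}.png',cv2.resize(im[y0:y1,x0:x1],None,fx=k,fy=k,interpolation=cv2.INTER_CUBIC))
crop(a,220,180,380,300,5,'s_objs'); crop(b,150,130,300,242,5,'d_objs')
crop(a,90,110,230,240,4.5,'s_cage'); crop(b,290,160,470,300,4.2,'d_cage')
E
```

```text
(no output)
```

View pics/s_objs.png

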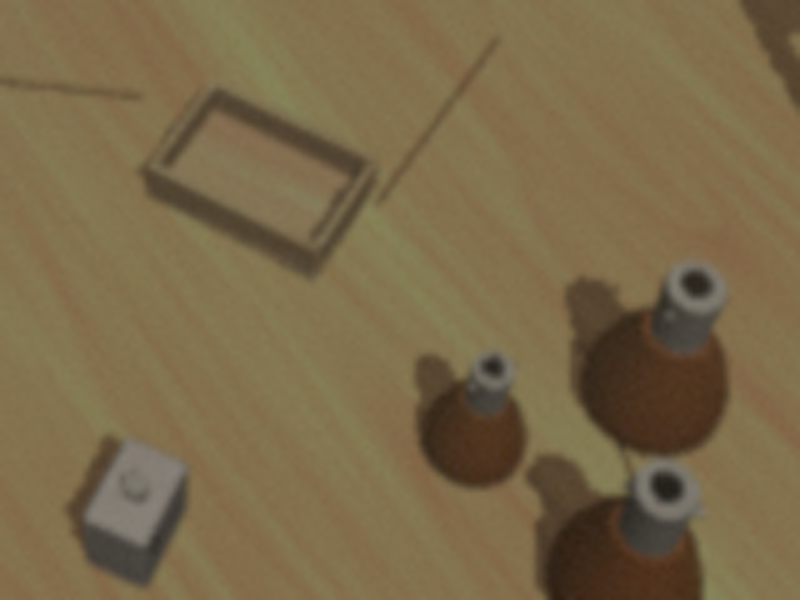

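View pics/d_objs.png

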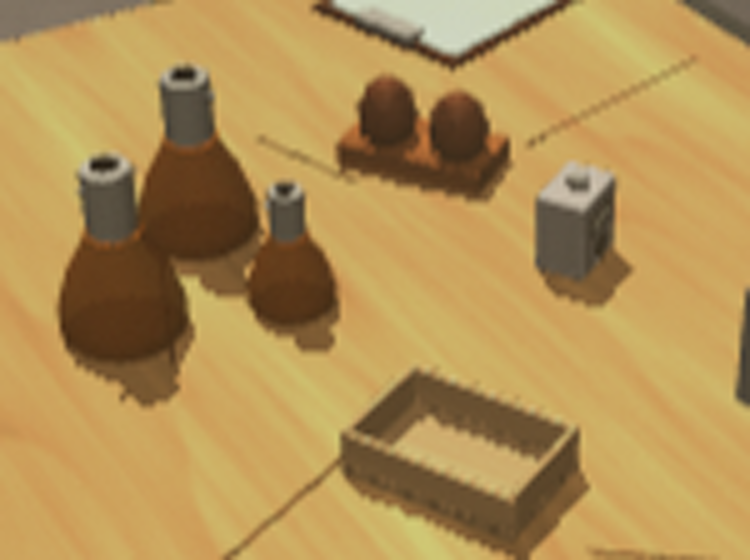

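View pics/s_cage.png

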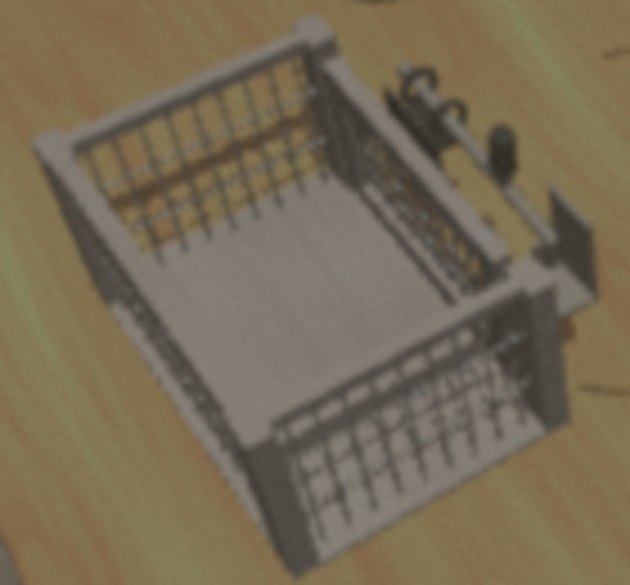

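View pics/d_cage.png

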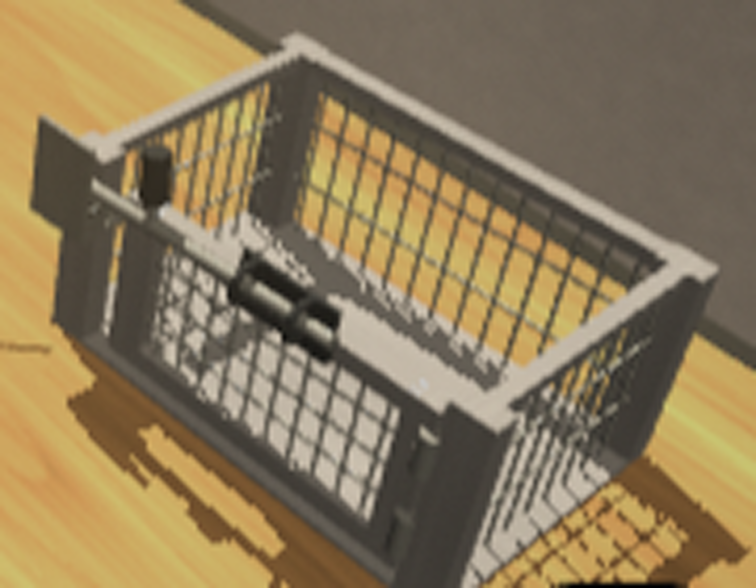

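```bash
python3 - <<'E'
from h import *
import itertools
S=lambda x,y:(x/5+220-.4,y/5+180-.4); D=lambda x,y:(x/5+150-.4,y/5+130-.4)
S2=lambda x,y:(x/4.5+90-.4,y/4.5+110-.4); D2=lambda x,y:(x/4.2+290-.4,y/4.2+160-.4)
def p(n,a,b): P,e=tri(a,b); print(n,np.round(P,4),round(e,4))
p('small',S(492,365),D(286,190));p('bigA',S(695,283),D(108,165));p('bigB',S(665,487),D(184,75));p('stud',S(134,482),D(578,178))
p('knobtop',S2(502,132),D2(156,152))
for n,a in [('far',(218,92)),('r',(378,165)),('n',(315,262)),('l',(145,170))]: print('boxS',n,onz('scene',*S(*a),.033))
for a in [(418,372),(578,430),(515,500),(345,433)]: print('boxD',onz('side',*D(*a),.033))
for n,a in [('c1',(125,438)),('c2',(187,466)),('c3',(150,540)),('c4',(85,518))]: print('cntS',onz('scene',*S(*a),.060))
for n,a in [('c1',(582,163)),('c2',(614,178)),('c3',(575,210)),('c4',(538,198))]: print('cntD',onz('side',*D(*a),.060))
# cage: outer top corners (z .155)
for a in [(38,140),(310,20),(250,450),(560,275)]: print('cageS',onz('scene',*S2(*a),.155))
for a in [(295,38),(715,268),(455,405),(90,150)]: print('cageD',onz('side',*D2(*a),.155))
p('cheekTop1',S2(553,190),D2(42,120))
E
```

```text
small [0.4542 0.2919 0.0915] 0.0022
bigA [0.3487 0.3247 0.1279] 0.0014
bigB [0.4398 0.405  0.127 ] 0.0038
stud [0.6464 0.2353 0.0669] 0.0025
knobtop [ 0.5618 -0.1456  0.2081] 0.0023
boxS far [0.45299273 0.02504098 0.033     ]
boxS r [0.40097188 0.1243845  0.033     ]
boxS n [0.47399565 0.16009498 0.033     ]
boxS l [0.52361811 0.05031224 0.033     ]
boxD [0.4643404  0.14655253 0.033     ]
boxD [0.51568101 0.04662432 0.033     ]
boxD [0.44962271 0.01424439 0.033     ]
boxD [0.39745383 0.11889144 0.033     ]
cntS [0.63614215 0.2074373  0.06      ]
cntS [0.61693845 0.23935623 0.06      ]
cntS [0.65614531 0.26398297 0.06      ]
cntS [0.67829309 0.23510209 0.06      ]
cntD [0.66540157 0.25969695 0.06      ]
cntD [0.67285047 0.23171928 0.06      ]
cntD [0.62703765 0.21263692 0.06      ]
cntD [0.61429901 0.23835457 0.06      ]
cageS [ 0.81350712 -0.35879328  0.155     ]
cageS [ 0.60567761 -0.37231244  0.155     ]
cageS [ 0.79517771 -0.04074624  0.155     ]
cageS [ 0.5717403  -0.06135712  0.155     ]
cageD [ 0.79042928 -0.04492696  0.155     ]
cageD [ 0.81601235 -0.35832663  0.155     ]
cageD [ 0.5963618  -0.34987358  0.155     ]
cageD [ 0.58043904 -0.06993515  0.155     ]
cheekTop1 [ 0.5461 -0.0808  0.1999] 0.0283
```

```bash
cat >> h.py <<'E'
def plan(target, ang=None, rot=None, pos=None):
    """print tool-axes shift (units of .08) and turn from current measured pose"""
    s=bot.get_state(); R=np.array(s["ee_rot"]) if rot is None else rot; p=np.array(s["position"]) if pos is None else pos
    d=R.T@(np.array(target)-p)/.08; a=np.degrees(np.arctan2(R[1,0],R[0,0]))
    t=0 if ang is None else ((a-ang+90)%180-90)/180
    print("pos",np.round(p,4),"xang",round(a,2),"shift",np.round(d,3),"max",round(abs(d).max(),2),"turn",round(t,4)); return d,t
E
python3 -c "
from h import *
plan([.454,.292,.20],27.5)"
```

```text
pos [0.1527 0.6061 0.2313] xang 75.86 shift [-2.887  0.391 -4.612] max 4.61 turn 0.2687
```

Call:
{"name": "arm_command", "arguments": {
  "series": [
    [[-0.31, 0, -0.5], 0, 0],
    [[-0.62, 0, -1], 0, 0]
  ]
}}

```text
t: 1.7
position: [0.2181, 0.5383, 0.2313]
ee_rot: [[0.241, 0.0, -0.97], [0.97, 0.0, 0.241], [0.0, -1.0, -0.0]]
ft_force: [0.2, 0.2, 0.0]
gripper_width: 0.0853
```

Call:
{"name": "arm_command", "arguments": {
  "series": [
    [[-0.31, 0, -0.5], 0, 0],
    [[-0.62, 0, -1], 0, 0]
  ]
}}

```text
t: 1.9
position: [0.2845, 0.4696, 0.2315]
ee_rot: [[0.243, 0.0, -0.97], [0.97, 0.0, 0.243], [0.0, -1.0, -0.0]]
ft_force: [1.0, 0.7, -0.2]
gripper_width: 0.0851
```

Call:
{"name": "arm_command", "arguments": {
  "series": [
    [[-0.31, 0, -0.5], 0, 0],
    [[-0.62, 0, -1], 0, 0]
  ]
}}

```text
t: 2.1
position: [0.3501, 0.4018, 0.2316]
ee_rot: [[0.244, 0.001, -0.97], [0.97, 0.001, 0.244], [0.001, -1.0, -0.001]]
ft_force: [0.9, 0.6, -0.9]
gripper_width: 0.0854
```

Call:
{"name": "arm_command", "arguments": {
  "series": [
    [[-0.31, 0, -0.5], 0.04, 0],
    [[-0.62, 0.2, -1], 0.09, 0],
    [[-0.62, 0.3, -1], 0.13, 0],
    [[-0.62, 0.4, -1], 0.18, 0],
    [[-0.62, 0.4, -1], 0.22, 0]
  ]
}}

```text
t: 2.6
position: [0.4142, 0.3343, 0.1978]
ee_rot: [[0.811, -0.002, -0.585], [0.585, -0.001, 0.811], [-0.003, -1.0, 0.0]]
ft_force: [-0.4, 0.2, -0.0]
gripper_width: 0.0854
```

```bash
cat >> h.py <<'E'
Kw=np.array([[275.3137,0,258.0961],[0,275.3137,190.0369],[0,0,1]])
def wshot(name):
    s=bot.get_state(); r=bot.read_camera("wrist"); cv2.imwrite(f"pics/{name}.png",r["frame"])
    T=np.eye(4);T[:3,:3]=s["ee_rot"];T[:3,3]=s["position"]; T=T@np.array(r["tool_from_camera"])
    np.save(f"pics/{name}.npy",T); return T
def wz(T,u,v,z):
    d=T[:3,:3]@np.linalg.inv(Kw)@np.array([u,v,1.]); return T[:3,3]+d*(z-T[2,3])/d[2]
def wproj(T,P):
    M=np.linalg.inv(T); r=cv2.Rodrigues(M[:3,:3])[0]; return cv2.projectPoints(np.atleast_2d(np.asarray(P,float)),r,M[:3,3],Kw,None)[0][:,0]
E
python3 -c "
from h import *
plan([.454,.292,.20],27.5); T=wshot('w1')
for l in ['bulb','kitbox','counter']: print(l,[(round(d['conf'],2),np.round(d['box']).tolist()) for d in bot.outline_of('wrist',l)])
"
```

```text
pos [0.4142 0.3343 0.1978] xang 35.84 shift [ 0.094 -0.027 -0.72 ] max 0.72 turn 0.0463
bulb [(0.93, [162.0, 112.0, 246.0, 180.0]), (0.88, [243.0, 195.0, 291.0, 255.0]), (0.67, [275.0, 100.0, 360.0, 175.0]), (0.29, [418.0, 190.0, 466.0, 230.0])]
kitbox [(0.78, [162.0, 285.0, 217.0, 330.0])]
counter [(0.58, [333.0, 307.0, 344.0, 321.0])]
```

View pics/w1.png

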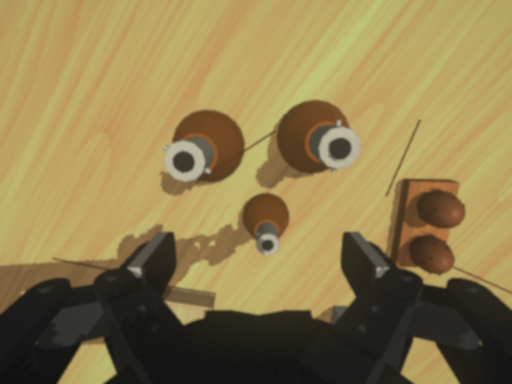

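```bash
python3 -c "
from h import *
T=np.load('pics/w1.npy'); b=wz(T,268,243,.09); print(b, wz(T,266,214,.009))
print('bigs',wz(T,184,161,.13),wz(T,340,149,.13))
plan([b[0],b[1],.15],27.5)
"
```

```text
[0.4546659  0.29422342 0.09      ] [0.45403133 0.29513867 0.009     ]
bigs [0.34850063 0.32651269 0.13      ] [0.43990954 0.40428339 0.13      ]
pos [0.4147 0.3356 0.1996] xang 36.42 shift [ 0.095  0.62  -0.713] max 0.71 turn 0.0496
```

Call:
{"name": "arm_command", "arguments": {
  "series": [
    [[0.05, 0, -0.36], 0.025, 0.4],
    [[0.095, 0.2, -0.715], 0.05, 0.4],
    [[0.095, 0.6, -0.715], 0.05, 0.4],
    [[0.095, 0.6, -0.715], 0.05, 0.4],
    [[0.095, 0.6, -0.715], 0.05, 0.4]
  ]
}}

```text
t: 3.3
position: [0.4537, 0.2939, 0.151]
ee_rot: [[0.888, -0.002, -0.459], [0.459, -0.001, 0.888], [-0.002, -1.0, 0.0]]
ft_force: [1.1, 0.8, 1.3]
gripper_width: 0.0509
```

```bash
python3 -c "
from h import *
plan([.4545,.294,.056],27.5); T=wshot('w2'); print(bot.get_state()['gripper_width'], wproj(T,[[.4545,.294,.09]]))
for l in ['bulb','kitbox','counter']: print(l,[(round(d['conf'],2),np.round(d['box']).tolist()) for d in bot.outline_of('wrist',l)])
"
```

```text
pos [0.4537 0.2939 0.151 ] xang 27.35 shift [ 0.011  1.188 -0.003] max 1.19 turn -0.0008
0.05106957661561985 [[259.63856888 203.79687935]]
bulb [(0.89, [230.0, 151.0, 290.0, 221.0]), (0.78, [252.0, 5.0, 359.0, 121.0]), (0.62, [96.0, 60.0, 225.0, 151.0])]
kitbox [(0.74, [147.0, 282.0, 217.0, 353.0])]
counter [(0.62, [362.0, 313.0, 424.0, 343.0])]
```

View pics/w2.png

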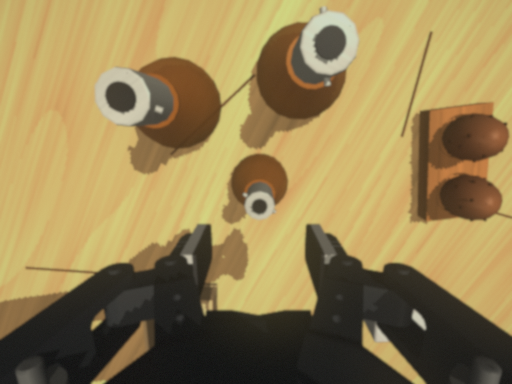

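Call:
{"name": "arm_command", "arguments": {
  "series": [
    [[0.01, 0.4, 0], 0, 0.4],
    [[0.01, 0.8, 0], 0, 0.4],
    [[0.01, 1, 0], 0, 0.4]
  ]
}}

```text
t: 3.8
position: [0.4541, 0.2942, 0.07]
ee_rot: [[0.888, -0.002, -0.459], [0.459, -0.001, 0.888], [-0.002, -1.0, 0.0]]
ft_force: [-0.1, -0.1, 0.1]
gripper_width: 0.0511
```

Call:
{"name": "arm_command", "arguments": {
  "series": [
    [[0, 0.18, 0], 0, 0.4],
    [[0, 0.18, 0], 0, 0.7],
    [[0, 0.18, 0], 0, 1],
    [[0, 0.18, 0], 0, 1],
    [[0, 0.18, 0], 0, 1]
  ]
}}

```text
t: 4.3
position: [0.4561, 0.2947, 0.0582]
ee_rot: [[0.889, 0.002, -0.458], [0.458, 0.001, 0.889], [0.002, -1.0, -0.0]]
ft_force: [-0.1, 0.6, -0.5]
gripper_width: 0.0225
```

Call:
{"name": "arm_command", "arguments": {
  "series": [
    [[0, 0, 0], 0, 1],
    [[0, 0, 0], 0, 1],
    [[0, -0.4, 0], 0, 1],
    [[0, -0.8, 0], 0, 1],
    [[0, -0.8, 0], 0, 1]
  ]
}}

```text
t: 4.8
position: [0.459, 0.2961, 0.1262]
ee_rot: [[0.889, 0.01, -0.458], [0.458, 0.005, 0.889], [0.011, -1.0, -0.0]]
ft_force: [1.6, 0.2, -0.4]
gripper_width: 0.0224
```

```bash
python3 -c "
from h import *
plan([.460,.086,.2],27.5); T=wshot('w3'); print(bot.get_state()['gripper_width'])
"
```

```text
pos [0.459  0.2961 0.1262] xang 27.26 shift [-1.183 -0.934 -2.341] max 2.34 turn -0.0013
0.022532125008943214
```

View pics/w3.png

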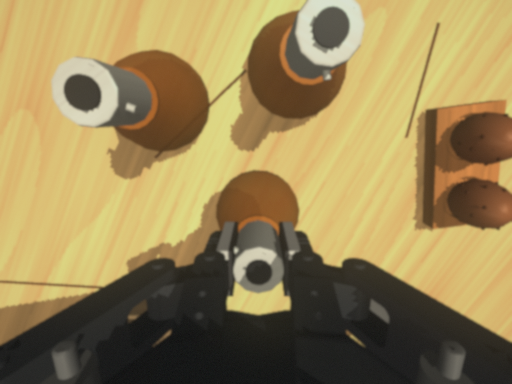

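Call:
{"name": "arm_command", "arguments": {
  "series": [
    [[-0.2, -0.5, -0.4], 0, 1],
    [[-0.4, -0.9, -0.8], 0, 1],
    [[-0.4, -0.9, -1], 0, 1]
  ]
}}

```text
t: 5.15
position: [0.4651, 0.2072, 0.1963]
ee_rot: [[0.889, 0.006, -0.458], [0.458, 0.001, 0.889], [0.005, -1.0, -0.002]]
ft_force: [0.8, -0.5, -0.6]
gripper_width: 0.0224
```

Call:
{"name": "arm_command", "arguments": {
  "series": [
    [[-0.2, 0, -0.5], 0, 1],
    [[-0.4, 0, -1], 0, 1]
  ]
}}

```text
t: 5.35
position: [0.4708, 0.1216, 0.1918]
ee_rot: [[0.888, -0.002, -0.46], [0.46, -0.0, 0.888], [-0.001, -1.0, 0.0]]
ft_force: [1.0, -0.1, -1.1]
gripper_width: 0.0219
```

Call:
{"name": "arm_command", "arguments": {
  "series": [
    [[-0.2, 0, -0.5], 0, 1],
    [[-0.4, 0, -1], 0, 1],
    [[-0.4, 0, -1], 0, 1]
  ]
}}

```text
t: 5.65
position: [0.4792, 0.0325, 0.1914]
ee_rot: [[0.892, -0.002, -0.453], [0.453, -0.002, 0.892], [-0.003, -1.0, -0.001]]
ft_force: [0.6, 0.3, -0.3]
gripper_width: 0.0226
```

```bash
python3 -c "
from h import *
plan([.460,.086,.2],27.5); T=wshot('w4'); print(bot.get_state()['gripper_width'])
print([(round(d['conf'],2),np.round(d['box']).tolist()) for d in bot.outline_of('wrist','kitbox')])
"
```

```text
pos [0.4792 0.0325 0.1914] xang 26.92 shift [ 0.088 -0.108  0.705] max 0.7 turn -0.0032
0.022634116368243907
[(0.68, [228.0, 68.0, 299.0, 184.0])]
```

View pics/w4.png

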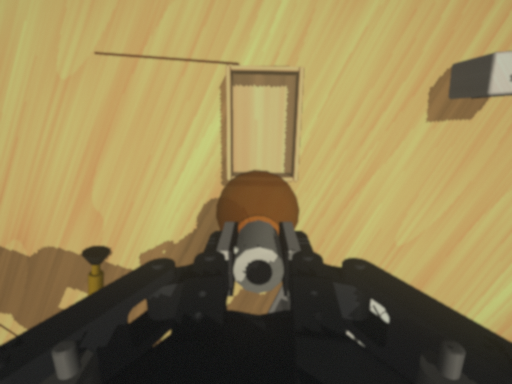

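```bash
python3 -c "
from h import *
a=cv2.imread('pics/w4.png');cv2.imwrite('pics/w4z.png',cv2.resize(a[55:200,205:320],None,fx=4,fy=4,interpolation=cv2.INTER_CUBIC))"
```

```text
(no output)
```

View pics/w4z.png

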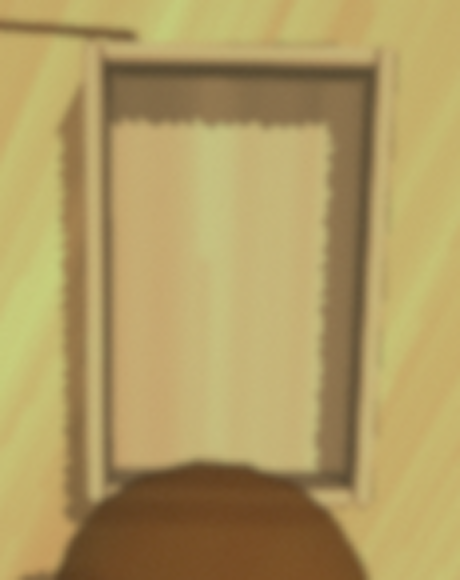

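```bash
python3 -c "
from h import *
T=np.load('pics/w4.npy')
f=lambda x,y:wz(T,x/4+205-.4,y/4+55-.4,.033)[:2]
tl,tr,bl,br=[f(*q) for q in [(90,42),(396,48),(90,500),(366,502)]]
print(tl,tr,bl,br,(tl+tr+bl+br)/4)
for a,b in [(tl,tr),(bl,br),(bl,tl),(br,tr)]:
  d=b-a; print(np.linalg.norm(d),np.degrees(np.arctan2(d[1],d[0])))
"
```

```text
[0.39812253 0.12055078] [0.46767374 0.15444437] [0.44898477 0.01327354] [0.51823437 0.04804473] [0.45825385 0.08407835]
0.07737018802330126 25.98082754920853
0.07748898945296961 26.661865930668096
0.11872393777710746 115.36654177466237
0.11780178063863729 115.41685545561614
```

```bash
python3 -c "
from h import *
for n in ['w3','w4']:
  T=np.load(f'pics/{n}.npy')
  Tt=T@np.linalg.inv(np.array([[1,.0021,.001,-.0003],[-.0004,-.2597,.9657,-.1431],[.0023,-.9657,-.2597,.0661],[0,0,0,1]]))
  z=Tt[2,3]
  for q,h in [((259,270),.09),((257,210),.009)]:
    p=wz(T,*q,z-.058+h); print(n,(Tt[:3,:3].T@(p-Tt[:3,3])))
plan([.4498,.1039,.12],26)
"
```

```text
w3 [ 0.0003113  -0.03199792 -0.00131106]
w3 [-0.00087491  0.04899335 -0.00079368]
w4 [ 0.00031129 -0.03199993 -0.00130984]
w4 [-0.00087494  0.04900351 -0.00079722]
pos [0.4788 0.0362 0.1914] xang 27.09 shift [0.065 0.895 0.917] max 0.92 turn 0.0061
```

Call:
{"name": "arm_command", "arguments": {
  "series": [
    [[0.03, 0, 0.4], 0.006, 1],
    [[0.065, 0.3, 0.8], 0.006, 1],
    [[0.065, 0.6, 0.93], 0.006, 1],
    [[0.065, 0.6, 0.93], 0.006, 1],
    [[0.065, 0.6, 0.93], 0.006, 1]
  ]
}}

```text
t: 6.25
position: [0.4494, 0.1063, 0.1443]
ee_rot: [[0.896, -0.002, -0.443], [0.443, -0.0, 0.896], [-0.002, -1.0, 0.001]]
ft_force: [-0.1, 0.4, 0.1]
gripper_width: 0.0221
```

```bash
python3 -c "
from h import *
plan([.4494,.1048,.064],26);T=wshot('w5')
for c in ['scene','side']:
  r=bot.read_camera(c); cv2.imwrite(f'pics/{c}5.png',r['frame'])
a=cv2.imread('pics/scene5.png')[170:260,220:330];b=cv2.imread('pics/side5.png')[150:260,190:300]
cv2.imwrite('pics/z5.png',np.hstack([cv2.resize(a,(400,330)),cv2.resize(b,(400,330))]))
"
```

```text
pos [0.4494 0.1063 0.1443] xang 26.32 shift [-0.007  1.003 -0.017] max 1.0 turn 0.0018
```

View pics/w5.png

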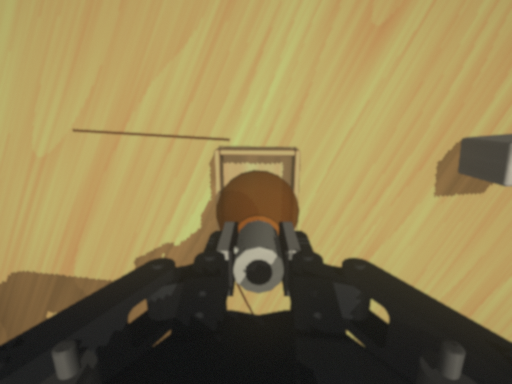

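View pics/z5.png

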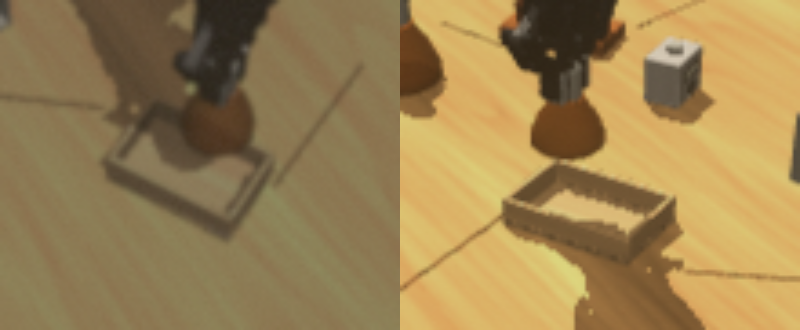

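```bash
python3 -c "
from h import *
T=np.load('pics/w5.npy')
a=cv2.imread('pics/w5.png');cv2.imwrite('pics/w5z.png',cv2.resize(a[135:235,200:320],None,fx=5,fy=5,interpolation=cv2.INTER_CUBIC))
c=np.array([.459,.085]);x=np.array([np.cos(np.radians(26)),np.sin(np.radians(26))]);y=np.array([-x[1],x[0]])
for sx,sy in [(-1,1),(1,1),(-1,-1),(1,-1)]:
  P=np.r_[c+x*sx*.04+y*sy*.06,.033]; print(wproj(T,P), (wproj(T,P)-[200,135])*5)
"
```

```text
[[214.74991618 148.42698901]] [[73.7495809  67.13494507]]
[[301.71976203 149.12924218]] [[508.59881015  70.64621091]]
[[218.58300815 265.20162043]] [[ 92.91504073 651.00810214]]
[[296.04426923 265.82749292]] [[480.22134613 654.13746461]]
```

View pics/w5z.png

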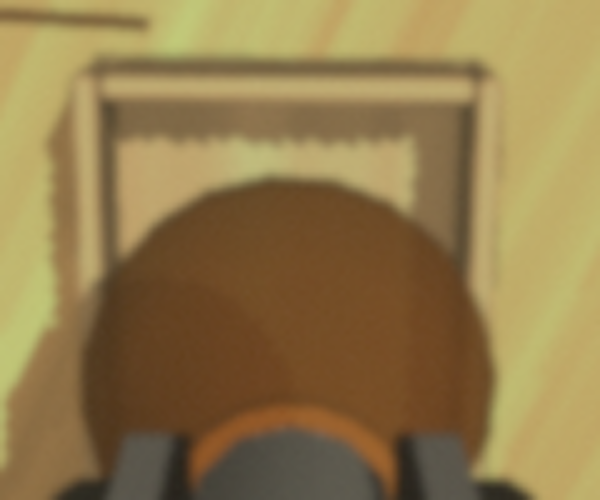

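Call:
{"name": "arm_command", "arguments": {
  "series": [
    [[-0.015, 0.3, -0.02], 0, 1],
    [[-0.015, 0.6, -0.02], 0, 1],
    [[-0.015, 0.8, -0.02], 0, 1],
    [[-0.015, 0.93, -0.02], 0, 1],
    [[-0.015, 0.97, -0.02], 0, 1]
  ]
}}

```text
t: 6.9
position: [0.4501, 0.1031, 0.067]
ee_rot: [[0.898, -0.0, -0.44], [0.44, -0.0, 0.898], [-0.0, -1.0, 0.0]]
ft_force: [-0.3, -0.8, -0.6]
gripper_width: 0.0225
```

```bash
python3 -c "
from h import *
plan([.4494,.1048,.064],26);T=wshot('w6')
for c in ['scene','side']:
  r=bot.read_camera(c); cv2.imwrite(f'pics/{c}6.png',r['frame'])
a=cv2.imread('pics/scene6.png')[170:260,220:330];b=cv2.imread('pics/side6.png')[150:260,190:300]
cv2.imwrite('pics/z6.png',np.hstack([cv2.resize(a,(400,330)),cv2.resize(b,(400,330))]))
print(bot.get_state()['ft_force'])
"
```

```text
pos [0.4501 0.1031 0.067 ] xang 26.13 shift [0.001 0.038 0.023] max 0.04 turn 0.0007
[ 0.63426608 -1.55497355 -0.52593316]
```

View pics/z6.png

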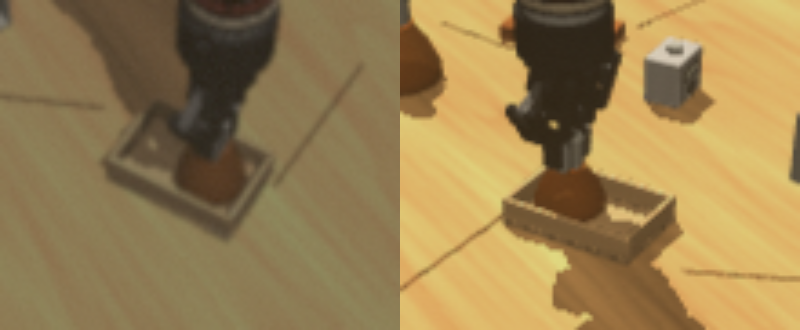

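Seated inside the box. Lower a little, open partway, rise.

Call:
{"name": "arm_command", "arguments": {
  "series": [
    [[0, 0.035, 0], 0, 1],
    [[0, 0.035, 0], 0, 1],
    [[0, 0.035, 0], 0, 0.5],
    [[0, 0.035, 0], 0, 0.4],
    [[0, 0.035, 0], 0, 0.4]
  ]
}}

```text
t: 7.55
position: [0.4502, 0.1035, 0.0648]
ee_rot: [[0.897, 0.001, -0.441], [0.441, 0.0, 0.897], [0.001, -1.0, -0.0]]
ft_force: [0.1, 0.3, -0.5]
gripper_width: 0.0511
```

Call:
{"name": "arm_command", "arguments": {
  "series": [
    [[0, 0, 0], 0, 0.4],
    [[0, -0.4, 0], 0, 0.4],
    [[0, -0.8, 0], 0, 0.3],
    [[0, -1, 0], 0, 0],
    [[0, -1, 0], 0, 0]
  ]
}}

```text
t: 8.05
position: [0.4526, 0.1037, 0.1476]
ee_rot: [[0.897, 0.007, -0.441], [0.441, 0.001, 0.897], [0.006, -1.0, -0.003]]
ft_force: [-0.1, 0.5, 0.4]
gripper_width: 0.0853
```

```bash
python3 -c "
from h import *
plan([.646,.2355,.15],26);T=wshot('w7')
print(bot.get_state()['gripper_width'])
"
```

```text
pos [0.4526 0.1037 0.1476] xang 26.18 shift [ 2.896 -0.012  0.411] max 2.9 turn 0.001
0.08522798847114606
```

View pics/w7.png

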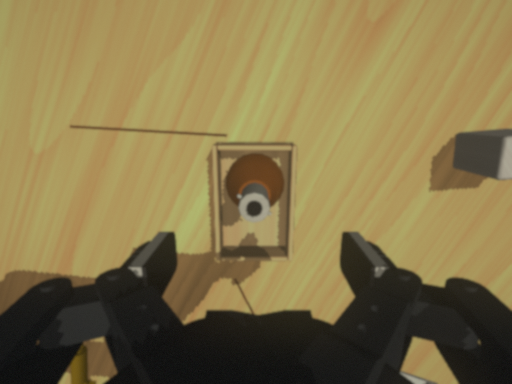

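Call:
{"name": "arm_command", "arguments": {
  "series": [
    [[0.5, -0.1, 0], 0, 0],
    [[0.97, -0.2, -0.05], 0, 0]
  ]
}}

```text
t: 8.3
position: [0.5192, 0.1343, 0.1576]
ee_rot: [[0.898, -0.005, -0.441], [0.441, -0.001, 0.898], [-0.005, -1.0, 0.002]]
ft_force: [0.8, -0.5, 0.5]
gripper_width: 0.0851
```

Call:
{"name": "arm_command", "arguments": {
  "series": [
    [[0.5, 0, 0], 0, 0],
    [[0.97, 0, -0.05], 0, 0]
  ]
}}

```text
t: 8.5
position: [0.5929, 0.1655, 0.1583]
ee_rot: [[0.897, -0.003, -0.441], [0.441, -0.0, 0.897], [-0.003, -1.0, 0.001]]
ft_force: [0.1, -0.2, -0.2]
gripper_width: 0.0856
```

Call:
{"name": "arm_command", "arguments": {
  "series": [
    [[0.5, 0, 0], 0, 0],
    [[0.96, 0, 0], 0, 0],
    [[0.96, 0, 0], 0, 0],
    [[0.96, 0, 0], 0, 0]
  ]
}}

```text
t: 8.9
position: [0.6604, 0.1985, 0.1573]
ee_rot: [[0.897, -0.005, -0.442], [0.442, -0.001, 0.897], [-0.005, -1.0, 0.001]]
ft_force: [-0.7, 0.2, -0.5]
gripper_width: 0.0854
```

```bash
python3 -c "
from h import *
plan([.646,.2355,.15],26);T=wshot('w8')
a=cv2.imread('pics/w8.png');cv2.imwrite('pics/w8z.png',cv2.resize(a[100:250,180:340],None,fx=4,fy=4,interpolation=cv2.INTER_CUBIC))
a=cv2.imread('pics/w7.png');cv2.imwrite('pics/w7z.png',cv2.resize(a[130:275,180:330],None,fx=4,fy=4,interpolation=cv2.INTER_CUBIC))
"
```

```text
pos [0.6604 0.1985 0.1573] xang 26.2 shift [0.043 0.091 0.494] max 0.49 turn 0.0011
```

View pics/w8z.png

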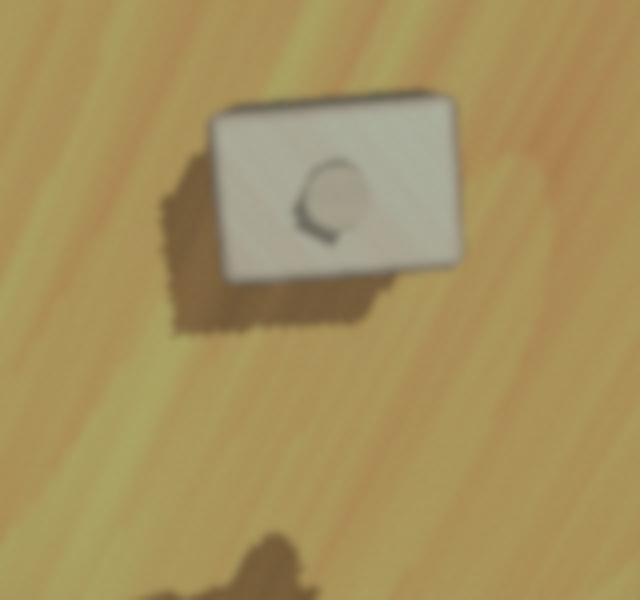

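View pics/w7z.png

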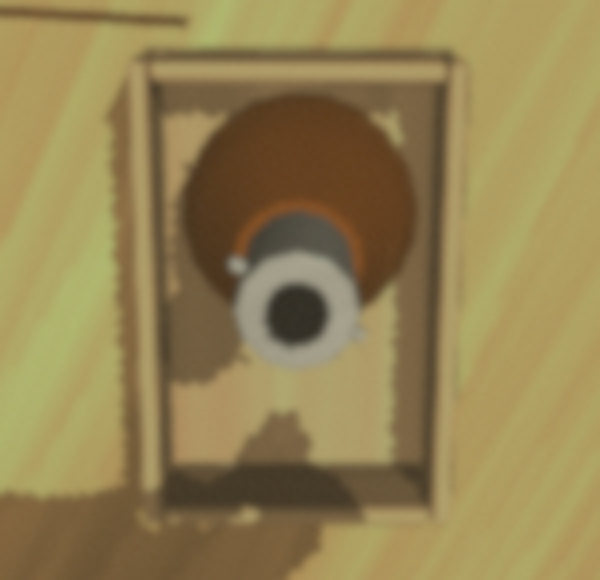

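```bash
python3 -c "
from h import *
def quad(T,q,off,z,k=4):
  P=[wz(T,x/k+off[0]-.4,y/k+off[1]-.4,z)[:2] for x,y in q]
  c=sum(P)/4; e=P[1]-P[0]+P[2]-P[3]; f=P[0]-P[3]+P[1]-P[2]
  print('c',c,'ang',np.degrees(np.arctan2(e[1],e[0])),np.degrees(np.arctan2(f[1],f[0]))-90,'size',np.linalg.norm(e)/2,np.linalg.norm(f)/2); return c
T8=np.load('pics/w8.npy');T7=np.load('pics/w7.npy')
c=quad(T8,[(213,116),(455,96),(464,264),(226,283)],(180,100),.06)
print('stud',wz(T8,337/4+180-.4,193/4+100-.4,.068))
b=quad(T7,[(133,55),(465,57),(446,518),(145,518)],(180,130),.033)
print('bulb cap',wz(T7,296/4+180-.4,314/4+130-.4,.095),'rim',wz(T7,300/4+180-.4,210/4+130-.4,.014))
plan([c[0],c[1],.12],30)
"
```

```text
c [0.64706864 0.23597151] ang 30.983664599630576 30.45434699263687 size 0.05222039582734838 0.036214167326294504
stud [0.64627939 0.236178   0.068     ]
c [0.45761085 0.0852053 ] ang 26.02202323572887 25.666017161239452 size 0.07760935165309749 0.11906704803591103
bulb cap [0.45005091 0.10124975 0.095     ] rim [0.45006343 0.1018397  0.014     ]
pos [0.6599 0.1982 0.1578] xang 26.19 shift [0.066 0.473 0.493] max 0.49 turn -0.0212
```

Call:
{"name": "arm_command", "arguments": {
  "series": [
    [[0.03, 0, 0.25], -0.012, 0],
    [[0.06, 0.1, 0.48], -0.0256, 0],
    [[0.06, 0.4, 0.48], -0.0256, 0],
    [[0.06, 0.4, 0.48], -0.0256, 0]
  ]
}}

```text
t: 9.35
position: [0.6445, 0.2362, 0.1244]
ee_rot: [[0.857, -0.008, -0.515], [0.515, -0.002, 0.857], [-0.007, -1.0, 0.003]]
ft_force: [-1.0, -0.1, -1.1]
gripper_width: 0.0857
```

```bash
python3 -c "
from h import *
plan([.6468,.2361,.029],30.8)
"
```

```text
pos [0.6445 0.2362 0.1244] xang 30.97 shift [ 0.032  1.192 -0.019] max 1.19 turn 0.001
```

Call:
{"name": "arm_command", "arguments": {
  "series": [
    [[0.02, 0.4, -0.015], 0, 0],
    [[0.02, 0.8, -0.015], 0, 0],
    [[0.02, 1, -0.015], 0, 0],
    [[0.02, 1, -0.015], 0, 0]
  ]
}}

```text
t: 9.75
position: [0.6477, 0.2346, 0.0451]
ee_rot: [[0.859, -0.007, -0.512], [0.512, -0.002, 0.859], [-0.007, -1.0, 0.002]]
ft_force: [0.3, -0.8, -0.2]
gripper_width: 0.0853
```

```bash
python3 -c "
from h import *
plan([.6468,.2361,.029],30.8);wshot('w9')
"
```

```text
pos [0.6477 0.2346 0.0451] xang 30.83 shift [0.001 0.201 0.022] max 0.2 turn 0.0001
```

View pics/w9.png

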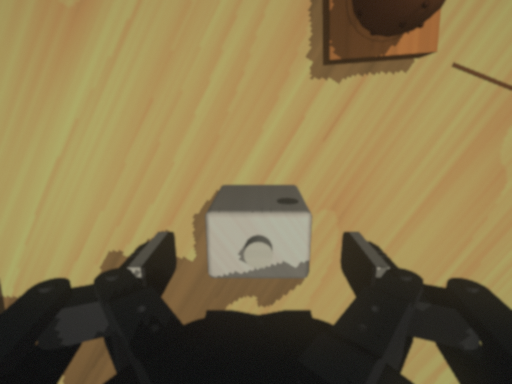

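Centred between the fingers (block 207–310 px wide, jaws at 175/343). Go down and grip.

Call:
{"name": "arm_command", "arguments": {
  "series": [
    [[0, 0.2, 0.015], 0, 0],
    [[0, 0.2, 0.015], 0, 0.2],
    [[0, 0.2, 0.015], 0, 0.6],
    [[0, 0.2, 0.015], 0, 1],
    [[0, 0.2, 0.015], 0, 1]
  ]
}}

```text
t: 10.3
position: [0.6512, 0.2362, 0.0335]
ee_rot: [[0.859, 0.002, -0.512], [0.512, 0.0, 0.859], [0.002, -1.0, -0.001]]
ft_force: [0.3, -0.1, 1.6]
gripper_width: 0.053
```

Call:
{"name": "arm_command", "arguments": {
  "series": [
    [[0, 0, 0], 0, 1],
    [[0, 0, 0], 0, 1],
    [[0, -0.1, 0], 0, 1],
    [[0, -0.4, 0], 0, 1],
    [[0, -0.9, 0], 0, 1]
  ]
}}

```text
t: 10.8
position: [0.6462, 0.235, 0.1001]
ee_rot: [[0.859, -0.01, -0.512], [0.512, -0.003, 0.859], [-0.01, -1.0, 0.003]]
ft_force: [-0.0, 0.1, -3.0]
gripper_width: 0.0528
```

```bash
python3 -c "
from h import *
print(bot.get_state()['gripper_width'])
c=np.array([.458,.0852]);a=np.radians(25.9);y=np.array([-np.sin(a),np.cos(a)]); t=c-.033*y; print(t)
plan([*t,.15],25.9);wshot('w10')
"
```

```text
0.052751988477572176
[0.47241446 0.05551459]
pos [0.6462 0.235  0.1001] xang 30.79 shift [-3.02  -0.595 -0.814] max 3.02 turn 0.0271
```

View pics/w10.png

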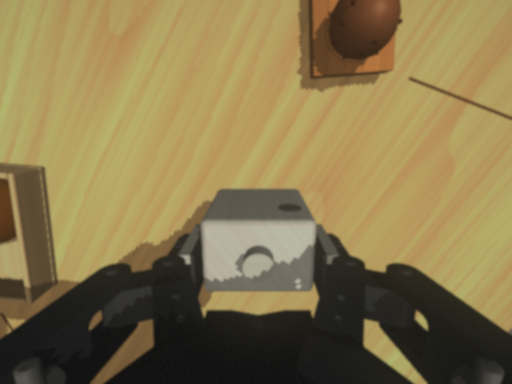

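```bash
python3 -c "
from h import *
X=np.array([[1,.0021,.001,-.0003],[-.0004,-.2597,.9657,-.1431],[.0023,-.9657,-.2597,.0661],[0,0,0,1]])
for h in (.026,.029,.032):
  r=[]
  for u,v in [(202,220),(314,220),(316,291),(203,291)]:
    d=X[:3,:3]@np.linalg.inv(Kw)@np.array([u,v,1.]);o=X[:3,3]; r.append(o+d*(-h-o[1])/d[1])
  r=np.array(r);print(h,r[:,[0,2]].mean(0),r[1]-r[0],r[0]-r[3])
"
```

```text
0.026 [0.00021939 0.00202727] [0.05081659 0.         0.00010897] [0.00138472 0.         0.0370085 ]
0.029 [0.00020609 0.00366875] [0.04951471 0.         0.00010618] [0.00134925 0.         0.03606038]
0.032 [0.00019278 0.00531024] [0.04821283 0.         0.00010338] [0.00131377 0.         0.03511225]
```

Call:
{"name": "arm_command", "arguments": {
  "series": [
    [[-0.3, -0.4, -0.1], 0.01, 1],
    [[-0.75, -0.65, -0.2], 0.027, 1],
    [[-1, -0.65, -0.27], 0.027, 1]
  ]
}}

```text
t: 11.15
position: [0.5934, 0.1758, 0.1603]
ee_rot: [[0.9, 0.005, -0.436], [0.436, 0.0, 0.9], [0.005, -1.0, -0.002]]
ft_force: [-0.6, 0.1, -2.1]
gripper_width: 0.0528
```

Call:
{"name": "arm_command", "arguments": {
  "series": [
    [[-0.5, 0, -0.1], 0, 1],
    [[-1, 0, -0.18], 0, 1]
  ]
}}

```text
t: 11.35
position: [0.5259, 0.1278, 0.1566]
ee_rot: [[0.899, 0.0, -0.437], [0.437, -0.0, 0.899], [-0.0, -1.0, -0.0]]
ft_force: [-0.3, 0.4, -1.3]
gripper_width: 0.0528
```

Call:
{"name": "arm_command", "arguments": {
  "series": [
    [[-0.5, 0, -0.1], 0, 1],
    [[-0.9, 0, -0.15], 0, 1],
    [[-0.9, 0, -0.15], 0, 1],
    [[-0.9, 0, -0.15], 0, 1]
  ]
}}

```text
t: 11.75
position: [0.4671, 0.0862, 0.1565]
ee_rot: [[0.9, 0.001, -0.436], [0.436, 0.0, 0.9], [0.001, -1.0, 0.0]]
ft_force: [1.4, 0.2, -1.6]
gripper_width: 0.0531
```

```bash
python3 -c "
from h import *
for i in range(3): plan([.47241,.05551,.12],25.9)
wshot('w11');plan([.47241,.05551,.12],25.9)
"
```

```text
pos [0.4671 0.0862 0.1565] xang 25.87 shift [-0.108  0.456 -0.374] max 0.46 turn -0.0001
pos [0.4671 0.0862 0.1565] xang 25.87 shift [-0.108  0.456 -0.374] max 0.46 turn -0.0001
pos [0.4671 0.0862 0.1565] xang 25.87 shift [-0.108  0.456 -0.374] max 0.46 turn -0.0001
pos [0.4682 0.0865 0.1569] xang 25.91 shift [-0.122  0.461 -0.371] max 0.46 turn 0.0
```

View pics/w11.png

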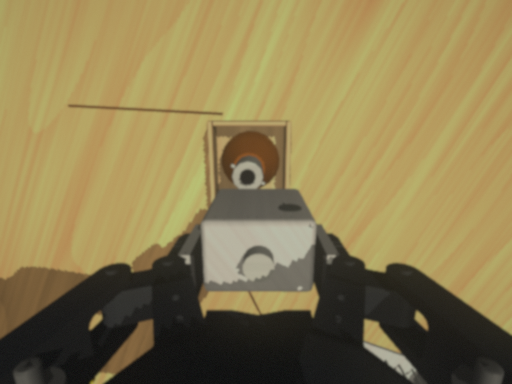

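Call:
{"name": "arm_command", "arguments": {
  "series": [
    [[-0.115, 0, -0.39], 0, 1],
    [[-0.115, 0.4, -0.39], 0, 1],
    [[-0.115, 0.77, -0.39], 0, 1],
    [[-0.115, 0.77, -0.39], 0, 1],
    [[-0.115, 0.77, -0.39], 0, 1]
  ]
}}

```text
t: 12.3
position: [0.4734, 0.0547, 0.0948]
ee_rot: [[0.899, -0.001, -0.438], [0.438, 0.0, 0.899], [-0.001, -1.0, 0.001]]
ft_force: [0.2, -0.5, -2.0]
gripper_width: 0.053
```

```bash
python3 -c "
from h import *
wshot('w12');plan([.47241,.05551,.0385],25.9)
for c in ['scene','side']:
  r=bot.read_camera(c); cv2.imwrite(f'pics/{c}12.png',r['frame'])
plan([.47241,.05551,.0385],25.9)
a=cv2.imread('pics/scene12.png')[170:260,230:310];b=cv2.imread('pics/side12.png')[165:255,205:285]
cv2.imwrite('pics/z12.png',np.hstack([cv2.resize(a,(400,450)),cv2.resize(b,(400,450))]))
"
```

```text
pos [0.4745 0.0547 0.096 ] xang 25.97 shift [-0.02   0.718  0.022] max 0.72 turn 0.0004
pos [0.4751 0.0546 0.0969] xang 25.97 shift [-0.027  0.73   0.027] max 0.73 turn 0.0004
```

View pics/w12.png

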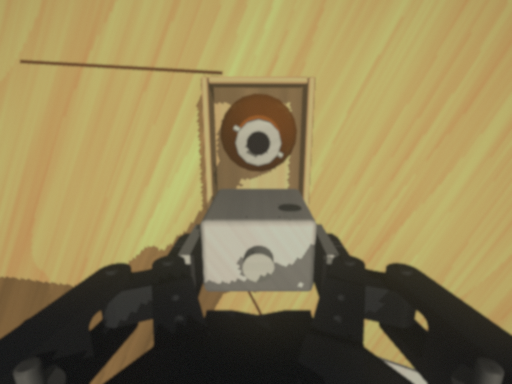

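View pics/z12.png

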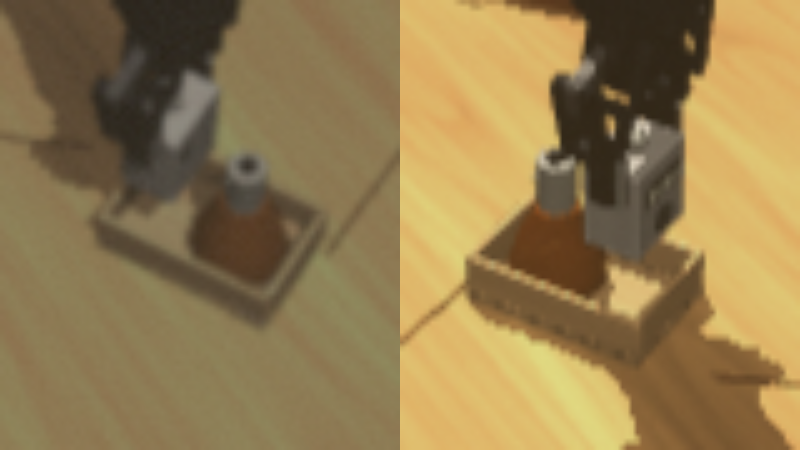

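```bash
python3 -c "
from h import *
T=np.load('pics/w12.npy')
Ti=np.linalg.inv(T@np.linalg.inv(np.array([[1,.0021,.001,-.0003],[-.0004,-.2597,.9657,-.1431],[.0023,-.9657,-.2597,.0661],[0,0,0,1]])))
for n,q,z in [('TL',(203,78),.033),('TR',(315,78),.033),('innerTL',(210,85),.033),('innerTR',(307,85),.033),('cap',(258,143),.095),('rimtop',(259,94),.016)]:
  p=wz(T,*q,z);print(n,(Ti@np.r_[p,1])[[0,2]],p)
# counter bottom far edge visible row 190 at h
for hh in (.0335,.036):
  for q in [(218,190),(300,190)]:
    p=wz(T,*q,.0955-hh);print('botedge',hh,(Ti@np.r_[p,1])[[0,2]])
"
```

```text
TL [-0.03857294  0.09152096] [0.39849507 0.11964521 0.033     ]
TR [0.03926983 0.09169002] [0.46840803 0.15387507 0.033     ]
innerTL [-0.03390234  0.08696066] [0.40469076 0.11758988 0.033     ]
innerTR [0.03393224 0.08710954] [0.46561437 0.14742024 0.033     ]
cap [-0.00025864  0.05269294] [0.45004219 0.10150753 0.095     ]
rimtop [0.00044624 0.08231898] [0.43757726 0.12845429 0.016     ]
botedge 0.0335 [-0.026657    0.01873815]
botedge 0.0335 [0.02760905 0.01887799]
botedge 0.036 [-0.02703142  0.01806535]
botedge 0.036 [0.02800551 0.01820718]
```

Call:
{"name": "arm_command", "arguments": {
  "series": [
    [[0, 0.25, 0], 0, 1],
    [[0, 0.45, 0], 0, 1],
    [[0, 0.6, 0], 0, 1],
    [[0, 0.66, 0], 0, 1],
    [[0, 0.68, 0], 0, 1]
  ]
}}

```text
t: 12.95
position: [0.4732, 0.0544, 0.0406]
ee_rot: [[0.899, 0.0, -0.437], [0.437, 0.0, 0.899], [0.0, -1.0, -0.0]]
ft_force: [-0.3, 0.8, -2.3]
gripper_width: 0.0527
```

```bash
python3 -c "
from h import *
wshot('w13');plan([.47241,.05551,.0385],25.9)
for c in ['scene','side']:
  r=bot.read_camera(c); cv2.imwrite(f'pics/{c}13.png',r['frame'])
plan([.47241,.05551,.0385],25.9); print(bot.get_state()['ft_force'])
a=cv2.imread('pics/scene13.png')[170:260,230:310];b=cv2.imread('pics/side13.png')[165:255,205:285]
cv2.imwrite('pics/z13.png',np.hstack([cv2.resize(a,(400,450)),cv2.resize(b,(400,450))]))
"
```

```text
pos [0.4733 0.0543 0.0407] xang 25.93 shift [-0.004  0.028  0.019] max 0.03 turn 0.0002
pos [0.4737 0.0543 0.0412] xang 25.93 shift [-0.008  0.034  0.021] max 0.03 turn 0.0002
[-0.70584485  0.21211088 -1.90943641]
```

View pics/z13.png

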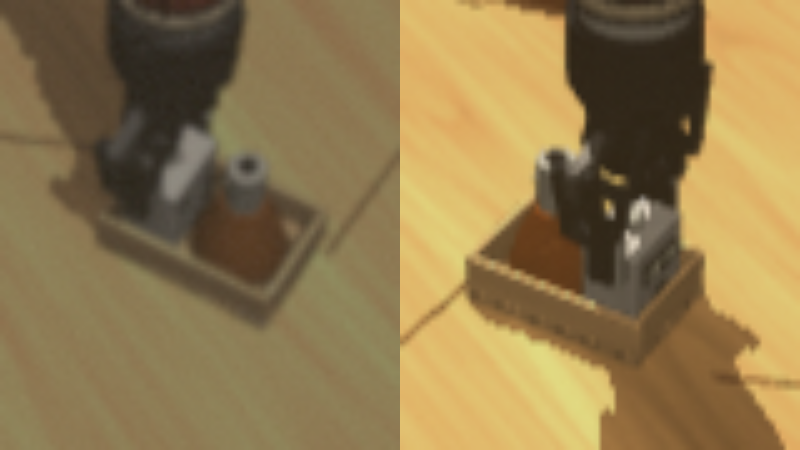

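Call:
{"name": "arm_command", "arguments": {
  "series": [
    [[0, 0.015, 0], 0, 1],
    [[0, 0.03, 0], 0, 1],
    [[0, 0.03, 0], 0, 1]
  ]
}}

```text
t: 13.4
position: [0.4734, 0.0543, 0.0384]
ee_rot: [[0.899, 0.001, -0.437], [0.437, -0.0, 0.899], [0.001, -1.0, -0.0]]
ft_force: [1.0, -0.2, -2.2]
gripper_width: 0.0527
```

Call:
{"name": "arm_command", "arguments": {
  "series": [
    [[0, 0.015, 0], 0, 1],
    [[0, 0.03, 0], 0, 1],
    [[0, 0.03, 0], 0, 1]
  ]
}}

```text
t: 13.7
position: [0.4735, 0.0542, 0.0384]
ee_rot: [[0.899, -0.001, -0.437], [0.437, -0.0, 0.899], [-0.001, -1.0, 0.0]]
ft_force: [-7.2, -0.9, 16.6]
gripper_width: 0.0526
```

Call:
{"name": "arm_command", "arguments": {
  "series": [
    [[0, -0.015, 0], 0, 1],
    [[0, -0.02, 0], 0, 0.3],
    [[0, -0.02, 0], 0, 0.1],
    [[0, -0.02, 0], 0, 0],
    [[0, -0.02, 0], 0, 0]
  ]
}}

```text
t: 14.2
position: [0.4729, 0.0543, 0.0371]
ee_rot: [[0.899, -0.0, -0.437], [0.437, 0.0, 0.899], [-0.0, -1.0, 0.0]]
ft_force: [0.3, -0.3, 0.3]
gripper_width: 0.0852
```

Call:
{"name": "arm_command", "arguments": {
  "series": [
    [[0, 0, 0], 0, 0],
    [[0, 0, 0], 0, 0],
    [[0, -0.3, 0], 0, 0],
    [[0, -0.7, 0], 0, 0],
    [[0, -1, 0], 0, 0]
  ]
}}

```text
t: 14.7
position: [0.4733, 0.0543, 0.1186]
ee_rot: [[0.899, 0.001, -0.437], [0.437, -0.0, 0.899], [0.001, -1.0, -0.0]]
ft_force: [0.3, 0.9, -0.1]
gripper_width: 0.0854
```

Call:
{"name": "arm_command", "arguments": {
  "series": [
    [[0, -0.5, -0.3], 0, 0],
    [[0, -1, -0.8], 0, 0],
    [[0, -1, -0.8], 0, 0],
    [[0, -1, -0.8], 0, 0]
  ]
}}

```text
t: 15.1
position: [0.5024, -0.0042, 0.199]
ee_rot: [[0.9, 0.004, -0.435], [0.435, -0.0, 0.9], [0.003, -1.0, -0.002]]
ft_force: [0.1, 0.0, -0.5]
gripper_width: 0.0855
```

```bash
python3 -c "
from h import *
wshot('w14');plan([.5618,-.1456,.26],25.9)
for c in ['scene','side']:
  r=bot.read_camera(c); cv2.imwrite(f'pics/{c}14.png',r['frame'])
a=cv2.imread('pics/scene14.png')[170:260,230:310];b=cv2.imread('pics/side14.png')[165:255,205:285]
cv2.imwrite('pics/z14.png',np.hstack([cv2.resize(a,(400,450)),cv2.resize(b,(400,450))]))
"
```

```text
pos [ 0.5005 -0.0032  0.1969] xang 25.87 shift [-0.088 -0.79  -1.935] max 1.93 turn -0.0002
```

View pics/z14.png

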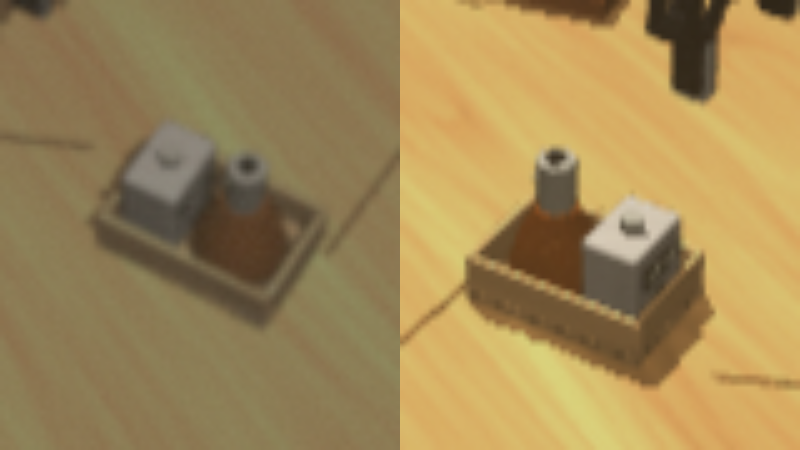

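View pics/w14.png

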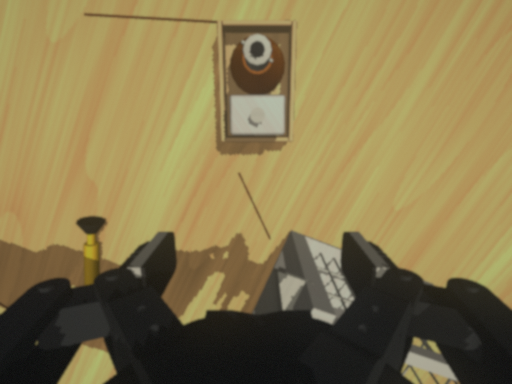

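Call:
{"name": "arm_command", "arguments": {
  "series": [
    [[0, -0.4, -0.5], 0.04, 0],
    [[-0.04, -0.8, -0.9], 0.08, 0],
    [[-0.04, -0.8, -0.9], 0.119, 0]
  ]
}}

```text
t: 15.55
position: [0.5324, -0.0721, 0.2646]
ee_rot: [[0.997, 0.006, -0.072], [0.072, -0.003, 0.997], [0.006, -1.0, -0.004]]
ft_force: [-0.4, 1.0, 0.1]
gripper_width: 0.0853
```

```bash
python3 -c "
from h import *
wshot('w15');plan([.5618,-.1456,.26],4.5)
for l in ['knob','gate','nose','cage','lip_top']: print(l,[(round(d['conf'],2),np.round(d['box']).tolist()) for d in bot.outline_of('wrist',l)])
"
```

```text
pos [ 0.5306 -0.0703  0.2621] xang 3.97 shift [ 0.324  0.028 -0.967] max 0.97 turn -0.0029
knob [(0.73, [275.0, 200.0, 297.0, 311.0]), (0.3, [275.0, 202.0, 300.0, 309.0])]
gate [(0.96, [278.0, 203.0, 317.0, 312.0]), (0.23, [278.0, 202.0, 300.0, 310.0])]
nose [(0.69, [275.0, 201.0, 297.0, 311.0])]
cage [(0.72, [268.0, 155.0, 512.0, 383.0]), (0.68, [276.0, 205.0, 299.0, 312.0])]
lip_top [(0.94, [269.0, 152.0, 511.0, 384.0])]
```

View pics/w15.png

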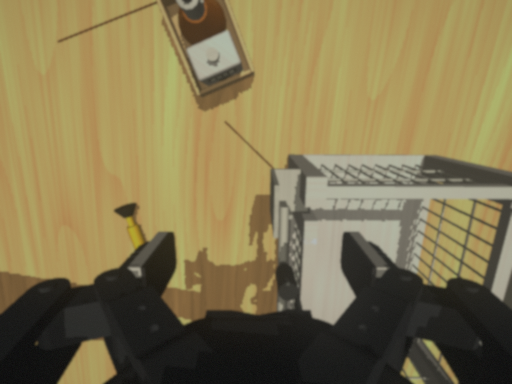

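Call:
{"name": "arm_command", "arguments": {
  "series": [
    [[0.16, 0, -0.4], 0, 0],
    [[0.32, 0, -1], 0, 0],
    [[0.32, 0, -1], 0, 0],
    [[0.32, 0, -1], 0, 0]
  ]
}}

```text
t: 16.25
position: [0.5607, -0.147, 0.2597]
ee_rot: [[0.997, -0.003, -0.079], [0.079, 0.002, 0.997], [-0.003, -1.0, 0.002]]
ft_force: [-0.2, 0.6, -0.8]
gripper_width: 0.0853
```

```bash
python3 -c "
from h import *
wshot('w16');plan([.5618,-.1456,.26],4.5)
a=cv2.imread('pics/w16.png');cv2.imwrite('pics/w16z.png',cv2.resize(a[70:320,190:370],None,fx=3.2,fy=3.2,interpolation=cv2.INTER_CUBIC)[:600*2])
cv2.imwrite('pics/w16z.png',cv2.resize(a[80:265,190:370],None,fx=3.2,fy=3.2,interpolation=cv2.INTER_CUBIC))
for l in ['knob','gate','nose']: print(l,[(round(d['conf'],2),np.round(d['box']).tolist()) for d in bot.outline_of('wrist',l)])
"
```

```text
pos [ 0.5605 -0.1463  0.2599] xang 4.55 shift [ 0.017 -0.001  0.008] max 0.02 turn 0.0003
knob [(0.8, [250.0, 126.0, 275.0, 293.0])]
gate [(0.85, [246.0, 130.0, 302.0, 314.0])]
nose [(0.68, [250.0, 125.0, 272.0, 293.0])]
```

View pics/w16.png

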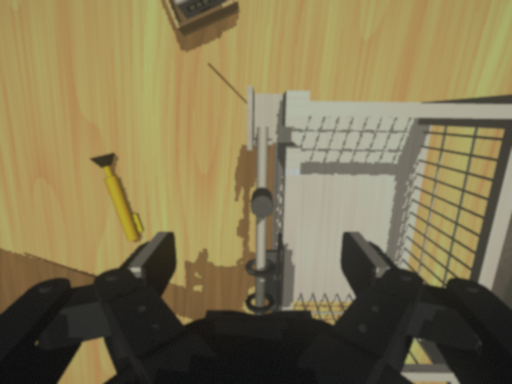

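View pics/w16z.png

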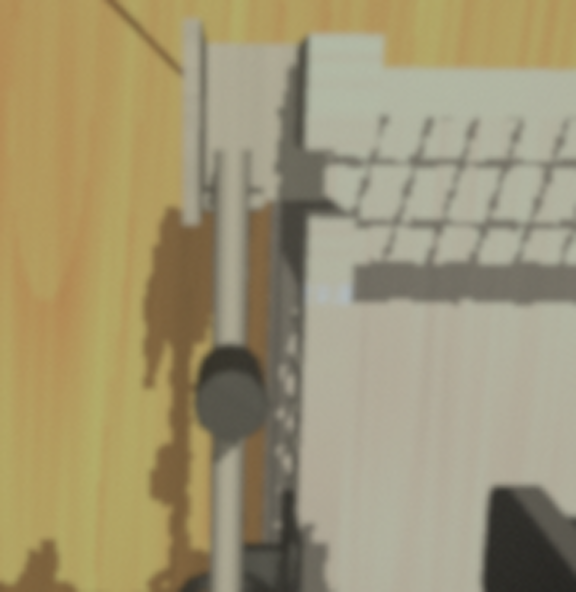

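```bash
python3 -c "
from h import *
T=np.load('pics/w16.npy')
f=lambda x,y,z:wz(T,x/3.2+190-.35,y/3.2+80-.35,z)
k=f(231,405,.208);print('knob',k)
for n,q in [('rail L',(303,300)),('rail R',(355,300)),('rail end',(330,215))]: print(n,f(*q,.15))
print('cheek top',f(184,20,.188),f(190,222,.188), 'rod',f(232,150,.155),f(229,580,.160))
print('post',f(305,38,.155),f(385,38,.155),f(308,150,.155))
plan([k[0],k[1],.23],4.5)
"
python3 - <<'E'
import cv2,numpy as np
a=cv2.imread('pics/w16.png')[80:330,190:400]
l=cv2.createCLAHE(4,(4,4)); b=cv2.merge([l.apply(c) for c in cv2.split(a)])
cv2.imwrite('pics/w16e.png',cv2.resize(b,None,fx=2.4,fy=2.4,interpolation=cv2.INTER_CUBIC))
E
```

```text
knob [ 0.56289488 -0.14612109  0.208     ]
rail L [ 0.58335969 -0.13130697  0.15      ]
rail R [ 0.59850785 -0.1300701   0.15      ]
rail end [ 0.58843227 -0.10612103  0.15      ]
cheek top [ 0.54508058 -0.06102768  0.188     ] [ 0.5497883  -0.10693157  0.188     ] rod [ 0.55898043 -0.090208    0.155     ] [ 0.56885989 -0.21816594  0.16      ]
post [ 0.57586951 -0.05971022  0.155     ] [ 0.59705854 -0.05799845  0.155     ] [ 0.57976285 -0.08852172  0.155     ]
pos [ 0.5608 -0.1458  0.2608] xang 4.61 shift [ 0.026  0.385 -0.006] max 0.39 turn 0.0006
```

View pics/w16e.png

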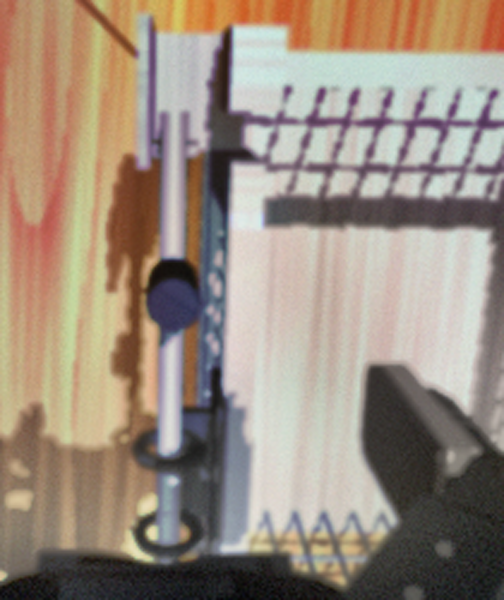

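Call:
{"name": "arm_command", "arguments": {
  "series": [
    [[0.026, 0.2, -0.005], 0, 0.45],
    [[0.026, 0.5, -0.005], 0, 0.45],
    [[0.026, 0.6, -0.005], 0, 0.45],
    [[0.026, 0.6, -0.005], 0, 0.45]
  ]
}}

```text
t: 16.85
position: [0.5617, -0.1463, 0.2105]
ee_rot: [[0.997, -0.005, -0.079], [0.079, 0.002, 0.997], [-0.005, -1.0, 0.002]]
ft_force: [1.0, -0.4, 0.1]
gripper_width: 0.0471
```

```bash
python3 -c "
from h import *
T=wshot('w17');plan([.5629,-.1461,.175],4.8)
print(wproj(T,[[.5629,-.1461,.208]]))
"
```

```text
pos [ 0.5627 -0.1468  0.2121] xang 4.54 shift [0.004 0.464 0.008] max 0.46 turn -0.0015
[[260.74237722 234.38819885]]
```

View pics/w17.png

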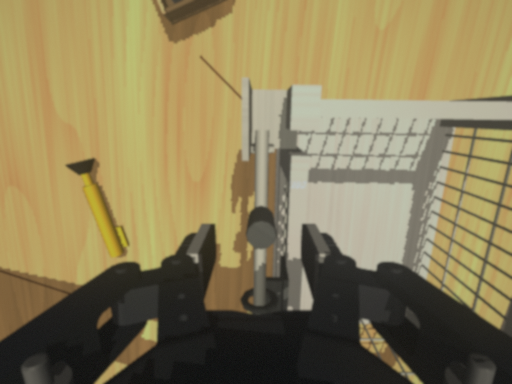

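Call:
{"name": "arm_command", "arguments": {
  "series": [
    [[0.008, 0.2, 0.004], 0, 0.45],
    [[0.008, 0.43, 0.004], 0, 0.45],
    [[0.008, 0.43, 0.004], 0, 0.6],
    [[0.008, 0.43, 0.004], 0, 1],
    [[0.008, 0.43, 0.004], 0, 1]
  ]
}}

```text
t: 17.4
position: [0.5642, -0.1472, 0.1796]
ee_rot: [[0.997, 0.0, -0.079], [0.079, -0.0, 0.997], [0.0, -1.0, -0.0]]
ft_force: [-1.0, 0.1, -1.5]
gripper_width: 0.0165
```

Call:
{"name": "arm_command", "arguments": {
  "series": [
    [[0, 0, 0], 0, 1],
    [[0, 0, 0], 0, 1]
  ]
}}

```text
t: 17.6
position: [0.5641, -0.1471, 0.1794]
ee_rot: [[0.997, 0.0, -0.079], [0.079, -0.0, 0.997], [0.0, -1.0, -0.0]]
ft_force: [-1.2, 1.1, -1.3]
gripper_width: 0.0161
```

```bash
python3 -c "
from h import *
T=wshot('w18');plan([.5629,-.1461,.175],4.8)
"
```

```text
pos [ 0.5642 -0.1471  0.1794] xang 4.51 shift [-0.015  0.055  0.014] max 0.05 turn -0.0016
```

View pics/w18.png

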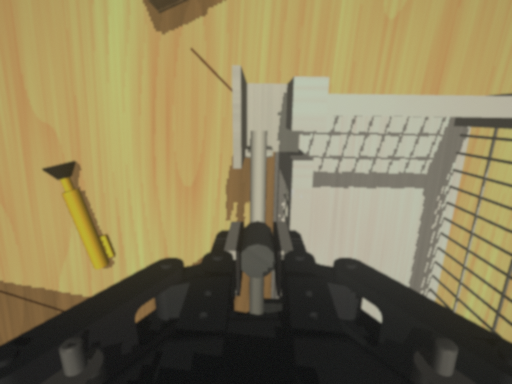

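Call:
{"name": "arm_command", "arguments": {
  "series": [
    [[0, -0.05, -0.015], 0, 1],
    [[0, -0.1, -0.035], 0, 1],
    [[0, -0.15, -0.055], 0, 1],
    [[0, -0.185, -0.07], 0, 1],
    [[0, -0.185, -0.07], 0, 1]
  ]
}}

```text
t: 18.15
position: [0.5641, -0.153, 0.1939]
ee_rot: [[0.997, -0.001, -0.078], [0.078, -0.0, 0.997], [-0.001, -1.0, -0.0]]
ft_force: [-1.1, -1.2, -5.8]
gripper_width: 0.016
```

```bash
python3 -c "
from h import *
T=wshot('w19')
r=bot.read_camera('side'); cv2.imwrite('pics/z19.png',cv2.resize(r['frame'][165:265,290:410],None,fx=5,fy=5,interpolation=cv2.INTER_CUBIC))
"
```

```text
(no output)
```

View pics/z19.png

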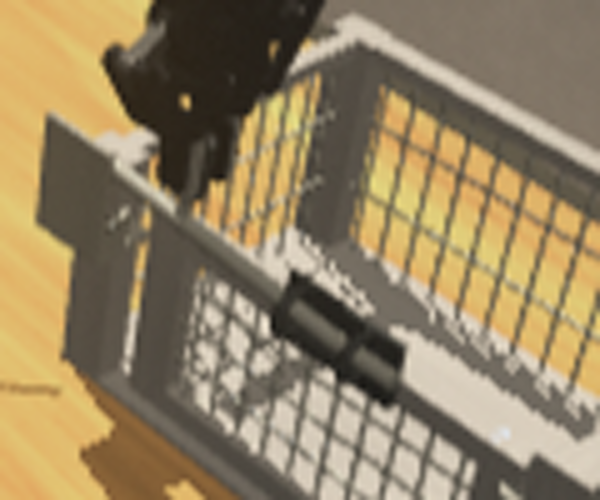

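View pics/w19.png

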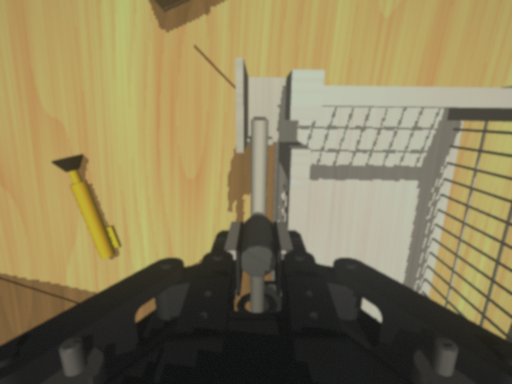

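Call:
{"name": "arm_command", "arguments": {
  "series": [
    [[0, 0.01, -0.09], 0, 1],
    [[0, 0.02, -0.18], 0, 1],
    [[0, 0.03, -0.27], 0, 1],
    [[0, 0.05, -0.36], 0, 1],
    [[0, 0.065, -0.44], 0, 1]
  ]
}}

```text
t: 18.75
position: [0.5675, -0.1892, 0.1895]
ee_rot: [[0.997, 0.0, -0.078], [0.078, -0.002, 0.997], [0.0, -1.0, -0.002]]
ft_force: [-4.7, 0.8, 3.2]
gripper_width: 0.0163
```

Call:
{"name": "arm_command", "arguments": {
  "series": [
    [[0, 0.02, -0.08], 0, 1],
    [[0, 0.04, -0.14], 0, 1],
    [[0, 0.06, -0.14], 0, 1],
    [[0, 0.06, -0.14], 0, 1]
  ]
}}

```text
t: 19.15
position: [0.5685, -0.1998, 0.184]
ee_rot: [[0.997, 0.001, -0.079], [0.079, -0.002, 0.997], [0.001, -1.0, -0.002]]
ft_force: [-3.0, -0.7, 3.2]
gripper_width: 0.0165
```

```bash
python3 -c "
from h import *
T=wshot('w20')
r=bot.read_camera('side'); cv2.imwrite('pics/z20.png',cv2.resize(r['frame'][165:265,290:410],None,fx=5,fy=5,interpolation=cv2.INTER_CUBIC))
"
```

```text
(no output)
```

View pics/z20.png

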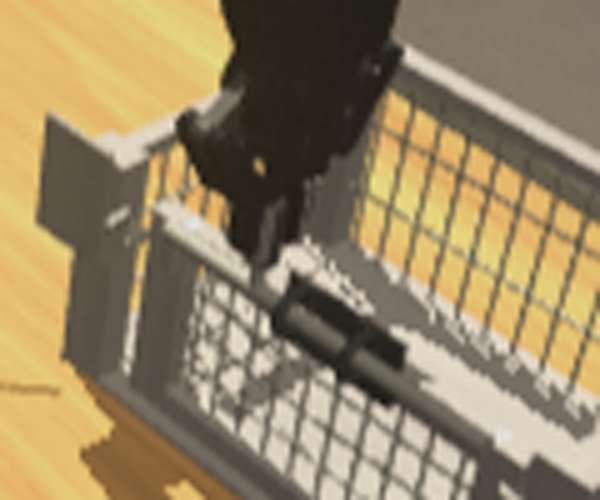

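View pics/w20.png

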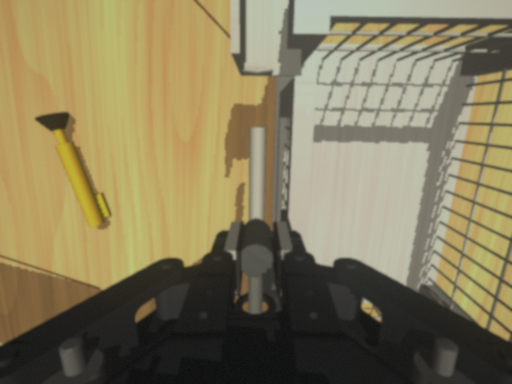

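Call:
{"name": "arm_command", "arguments": {
  "series": [
    [[0, 0.03, 0], 0, 1],
    [[0, 0.055, 0], 0, 1],
    [[0, 0.055, 0], 0, 0.6],
    [[0, 0.055, 0], 0, 0.45],
    [[0, 0.055, 0], 0, 0.45]
  ]
}}

```text
t: 19.75
position: [0.5685, -0.1985, 0.1788]
ee_rot: [[0.997, 0.001, -0.079], [0.079, 0.001, 0.997], [0.001, -1.0, 0.001]]
ft_force: [-0.0, -0.1, 0.4]
gripper_width: 0.0472
```

Call:
{"name": "arm_command", "arguments": {
  "series": [
    [[0, -0.4, 0], 0, 0.45],
    [[0, -0.8, 0], 0, 0.45],
    [[0.2, -0.8, 0.4], 0, 0.45],
    [[0.28, -0.8, 0.8], 0, 0.45],
    [[0.28, -0.8, 0.8], 0, 0.45]
  ]
}}

```text
t: 20.25
position: [0.5863, -0.1298, 0.2436]
ee_rot: [[0.997, 0.001, -0.082], [0.082, 0.002, 0.997], [0.002, -1.0, 0.002]]
ft_force: [-0.1, -0.1, -1.1]
gripper_width: 0.0469
```

```bash
python3 -c "
from h import *
T=wshot('w21');plan([.590,-.1213,.23],4.8)
a=cv2.imread('pics/w21.png')[60:300,170:350]
cv2.imwrite('pics/w21z.png',cv2.resize(a,None,fx=2.5,fy=2.5,interpolation=cv2.INTER_CUBIC))
"
```

```text
pos [ 0.5859 -0.1316  0.2433] xang 4.67 shift [0.061 0.166 0.124] max 0.17 turn -0.0007
```

View pics/w21.png

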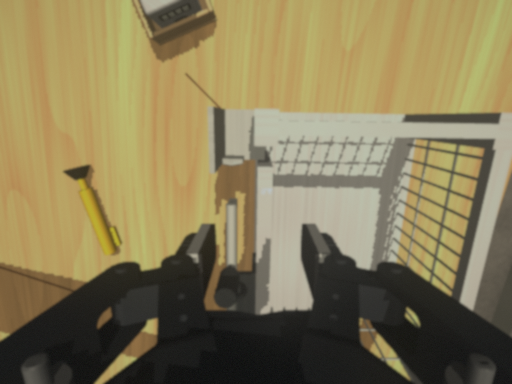

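View pics/w21z.png

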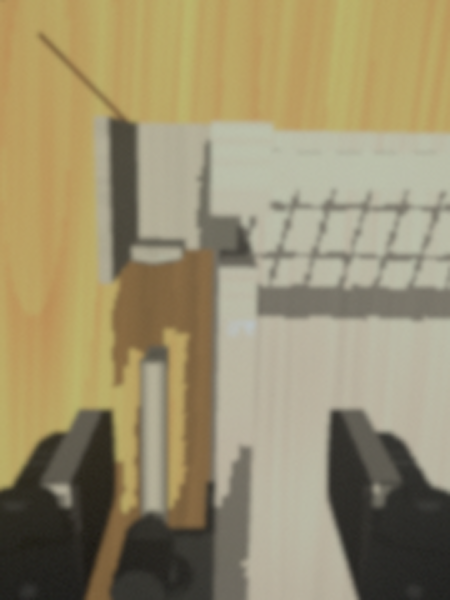

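```bash
python3 -c "
from h import *
T=np.load('pics/w21.npy')
f=lambda x,y,z:wz(T,x/2.5+170-.3,y/2.5+60-.3,z)
for z in (.14,.155): print('railL',f(217,330,z),'railR',f(255,330,z),'end',f(236,267,z))
print('nose end',f(153,347,.155),'lip',f(157,250,.142),'cheek',f(108,282,.188))
P=(f(217,310,.15)+f(255,310,.15))/2; print(P)
plan([.5895,-.1215,.17],4.8)
"
```

```text
railL [ 0.58478741 -0.13216372  0.14      ] railR [ 0.59886594 -0.13097764  0.14      ] end [ 0.58969616 -0.10796517  0.14      ]
railL [ 0.58451369 -0.12807459  0.155     ] railR [ 0.59773673 -0.12696059  0.155     ] end [ 0.58912416 -0.10534649  0.155     ]
nose end [ 0.56261238 -0.13613534  0.155     ] lip [ 0.56091408 -0.10386411  0.142     ] cheek [ 0.55077333 -0.10719217  0.188     ]
[ 0.5906994  -0.12155931  0.15      ]
pos [ 0.5859 -0.1316  0.2433] xang 4.67 shift [0.054 0.916 0.121] max 0.92 turn -0.0007
```

Call:
{"name": "arm_command", "arguments": {
  "series": [
    [[0.064, 0.3, 0.127], 0, 0.65],
    [[0.064, 0.6, 0.127], 0, 0.65],
    [[0.064, 0.8, 0.127], 0, 0.65],
    [[0.064, 0.8, 0.127], 0, 0.65],
    [[0.064, 0.8, 0.127], 0, 0.65]
  ]
}}

```text
t: 20.8
position: [0.5897, -0.1234, 0.1791]
ee_rot: [[0.997, -0.0, -0.078], [0.078, 0.0, 0.997], [-0.0, -1.0, 0.0]]
ft_force: [0.3, -0.6, -0.0]
gripper_width: 0.0299
```

```bash
python3 -c "
from h import *
T=wshot('w22');plan([.5903,-.121,.13],4.8)
a=cv2.imread('pics/w22.png')[60:300,170:350]
cv2.imwrite('pics/w22z.png',cv2.resize(a,None,fx=2.5,fy=2.5,interpolation=cv2.INTER_CUBIC))
r=bot.read_camera('side'); cv2.imwrite('pics/z22.png',cv2.resize(r['frame'][165:265,290:410],None,fx=5,fy=5,interpolation=cv2.INTER_CUBIC))
plan([.5903,-.121,.13],4.8); print(bot.get_state()['gripper_width'])
"
```

```text
pos [ 0.5904 -0.1235  0.1802] xang 4.47 shift [0.001 0.628 0.032] max 0.63 turn -0.0018
pos [ 0.5907 -0.1236  0.1808] xang 4.47 shift [-0.005  0.635  0.033] max 0.63 turn -0.0018
0.02988999016092488
```

View pics/w22z.png

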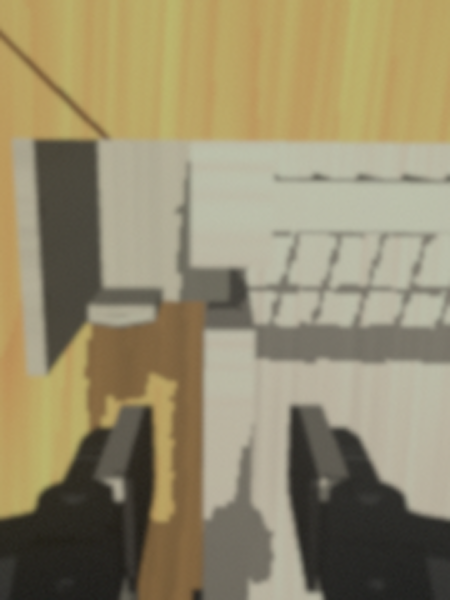

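View pics/z22.png

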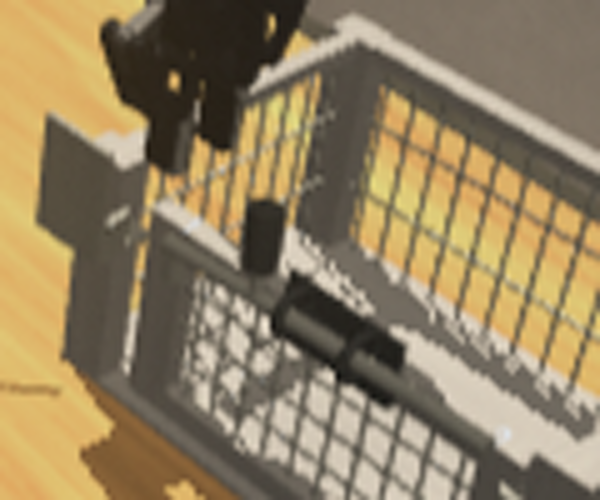

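```bash
python3 -c "
from h import *
T=np.load('pics/w22.npy')
f=lambda x,y,z:wz(T,x/2.5+170-.3,y/2.5+60-.3,z)
print(f(204,400,.15),f(255,400,.15),f(230,328,.15), T@np.array([0,0,0,1]))
Ti=np.linalg.inv(T@np.linalg.inv(np.array([[1,.0021,.001,-.0003],[-.0004,-.2597,.9657,-.1431],[.0023,-.9657,-.2597,.0661],[0,0,0,1]])))
for x,y in [(204,400),(255,400),(230,328)]: print((Ti@np.r_[f(x,y,.15),1])[:3])
"
```

```text
[ 0.58489701 -0.12509903  0.15      ] [ 0.59846516 -0.12400508  0.15      ] [ 0.59015293 -0.10469429  0.15      ] [ 0.5842188  -0.05813308  0.32227518  1.        ]
[-0.00460971  0.02917506 -0.00073634]
[ 0.00900245  0.02915789 -0.00070048]
[0.00221682 0.02916868 0.01919832]
```

Call:
{"name": "arm_command", "arguments": {
  "series": [
    [[0.02, 0.1, 0.03], 0, 0.65],
    [[0.02, 0.25, 0.03], 0, 0.65],
    [[0.02, 0.4, 0.03], 0, 0.65],
    [[0.02, 0.4, 0.03], 0, 0.65]
  ]
}}

```text
t: 21.3
position: [0.589, -0.1195, 0.144]
ee_rot: [[0.997, -0.005, -0.079], [0.079, 0.002, 0.997], [-0.005, -1.0, 0.002]]
ft_force: [0.3, 0.1, -0.3]
gripper_width: 0.0298
```

```bash
python3 -c "
from h import *
T=wshot('w23');plan([.5915,-.121,.13],4.8)
a=cv2.imread('pics/w23.png')[60:300,170:350]
cv2.imwrite('pics/w23z.png',cv2.resize(a,None,fx=2.5,fy=2.5,interpolation=cv2.INTER_CUBIC))
"
```

```text
pos [ 0.5897 -0.1197  0.1451] xang 4.51 shift [ 0.022  0.189 -0.018] max 0.19 turn -0.0016
```

View pics/w23z.png

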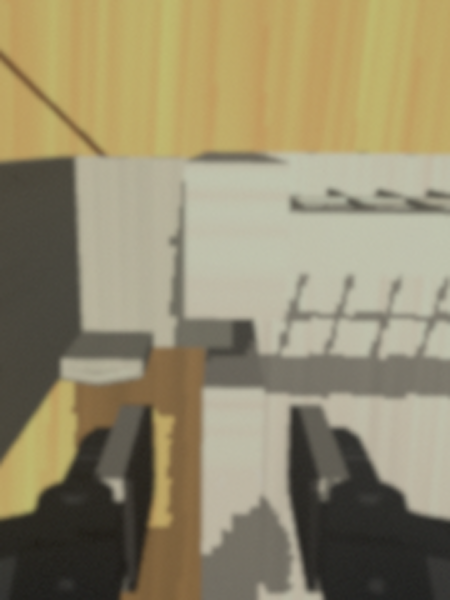

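Call:
{"name": "arm_command", "arguments": {
  "series": [
    [[0.025, 0, 0], 0, 0.65],
    [[0.025, 0.1, 0], 0, 0.65],
    [[0.025, 0.2, 0], 0, 0.65],
    [[0.025, 0.2, 0], 0, 0.9],
    [[0.025, 0.2, 0], 0, 1]
  ]
}}

```text
t: 21.85
position: [0.5918, -0.1198, 0.1299]
ee_rot: [[0.997, -0.003, -0.078], [0.078, 0.001, 0.997], [-0.003, -1.0, 0.001]]
ft_force: [-1.0, 0.3, -3.8]
gripper_width: 0.0123
```

Call:
{"name": "arm_command", "arguments": {
  "series": [
    [[0, 0, 0], 0, 1],
    [[0, 0, 0], 0, 1],
    [[0, 0, 0], 0, 1]
  ]
}}

```text
t: 22.15
position: [0.5918, -0.1198, 0.13]
ee_rot: [[0.997, -0.003, -0.078], [0.078, 0.001, 0.997], [-0.003, -1.0, 0.001]]
ft_force: [-2.1, 0.6, -6.9]
gripper_width: 0.0119
```

```bash
python3 -c "
from h import *
T=wshot('w24');plan([.5915,-.121,.13],4.8)
a=cv2.imread('pics/w24.png')[60:300,170:350]
r=bot.read_camera('side'); cv2.imwrite('pics/z24.png',np.hstack([cv2.resize(a,(400,450)),cv2.resize(r['frame'][165:265,290:380],(400,450))]))
"
```

```text
pos [ 0.5918 -0.1198  0.1299] xang 4.49 shift [-0.005 -0.001 -0.015] max 0.02 turn -0.0017
```

View pics/z24.png

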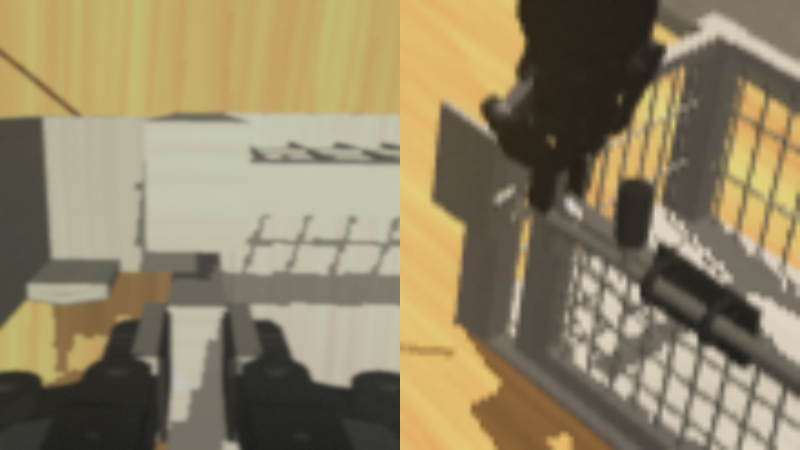

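Call:
{"name": "arm_command", "arguments": {
  "series": [
    [[-0.156, 0, -0.004], -0.0175, 1],
    [[-0.311, 0, -0.017], -0.035, 1]
  ]
}}

```text
t: 22.45
position: [0.5678, -0.1226, 0.13]
ee_rot: [[0.982, -0.001, -0.189], [0.189, 0.002, 0.982], [-0.0, -1.0, 0.002]]
ft_force: [0.9, 1.4, -9.6]
gripper_width: 0.012
```

```bash
python3 -c "
from h import *
s=bot.get_state();print(s['position'],s['ft_force'],s['ft_torque'],s['gripper_width'])
T=wshot('w25')
a=cv2.imread('pics/w25.png')
r=bot.read_camera('side'); cv2.imwrite('pics/z25.png',np.hstack([cv2.resize(a,(400,300)),cv2.resize(r['frame'][165:265,280:413],(400,300))]))
"
```

```text
[ 0.56784505 -0.12258814  0.12997639] [ 0.93890573  1.37901996 -9.6260178 ] [ 0.1276827  -0.0192735  -0.39538808] 0.012024524303969091
```

View pics/z25.png

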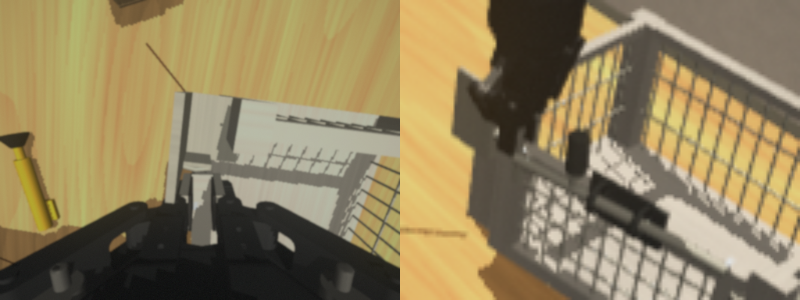

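```bash
python3 -c "
from h import *
print(onz('scene',236,139,.015),onz('scene',265,153,.015))"
```

```text
[ 0.38089701 -0.25964533  0.015     ] [ 0.33056683 -0.14603996  0.015     ]
```

Call:
{"name": "arm_command", "arguments": {
  "series": [
    [[-0.156, 0, -0.004], -0.0175, 1],
    [[-0.311, 0, -0.017], -0.035, 1],
    [[-0.465, 0, -0.0385], -0.0525, 1],
    [[-0.465, 0, -0.0385], -0.0525, 1]
  ]
}}

```text
t: 22.95
position: [0.531, -0.1322, 0.13]
ee_rot: [[0.939, -0.003, -0.344], [0.344, 0.003, 0.939], [-0.001, -1.0, 0.004]]
ft_force: [-0.5, 4.3, -12.0]
gripper_width: 0.0121
```

Call:
{"name": "arm_command", "arguments": {
  "series": [
    [[-0.156, 0, -0.004], -0.0175, 1],
    [[-0.311, 0, -0.017], -0.035, 1],
    [[-0.45, 0, -0.036], -0.051, 1],
    [[-0.45, 0, -0.036], -0.051, 1],
    [[-0.45, 0, -0.036], -0.051, 1]
  ]
}}

```text
t: 23.45
position: [0.4986, -0.1466, 0.1299]
ee_rot: [[0.872, -0.003, -0.489], [0.489, 0.005, 0.872], [-0.001, -1.0, 0.006]]
ft_force: [-2.3, 5.0, -10.8]
gripper_width: 0.0121
```

Call:
{"name": "arm_command", "arguments": {
  "series": [
    [[0, 0, 0], 0, 1],
    [[0, 0, 0], 0, 1],
    [[0, 0, 0], 0, 1],
    [[0, 0, 0], 0, 1],
    [[0, 0, 0], 0, 1]
  ]
}}

```text
t: 23.95
position: [0.4988, -0.1464, 0.13]
ee_rot: [[0.872, -0.003, -0.489], [0.489, 0.005, 0.872], [-0.001, -1.0, 0.006]]
ft_force: [-1.2, 5.4, -10.1]
gripper_width: 0.012
```

```bash
python3 -c "
from h import *
s=bot.get_state();print(s['position'],s['ft_force'],s['ft_torque'],s['gripper_width'])
T=wshot('w26')
S=[]
for c in ['scene','side']:
  r=bot.read_camera(c); cv2.imwrite(f'pics/{c}26.png',r['frame']); S.append(cv2.resize(r['frame'],(400,300)))
cv2.imwrite('pics/z26.png',np.vstack([np.hstack(S),np.hstack([cv2.resize(cv2.imread('pics/w26.png'),(400,300)),cv2.resize(r['frame'][150:270,255:415],(400,300))])]))
s=bot.get_state();print(s['position'],s['ft_force'])
"
```

```text
[ 0.4988275  -0.14638937  0.1299632 ] [ -1.23511009   5.39248275 -10.11895058] [ 0.77752936  0.36274889 -0.42444094] 0.011994749234788007
[ 0.49883509 -0.14640349  0.12997475] [ -1.94640685   4.00969467 -10.4519172 ]
```

View pics/z26.png

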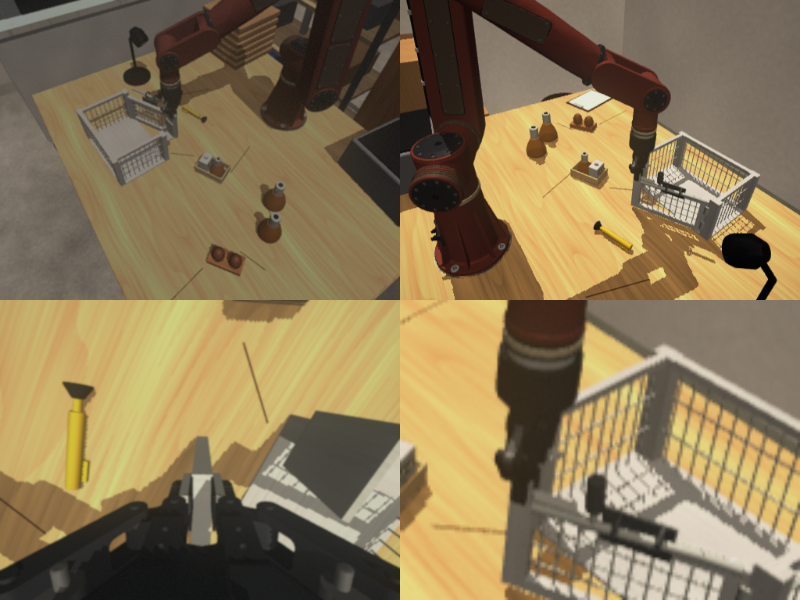

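```bash
python3 -c "
from h import *
print(bot.sign_off()); s=bot.get_state(); print(s['t'],s['position'],s['ft_force'])"
```

```text
the job is handed in; nothing more can be done
None
the job is handed in; nothing more can be done
```

The job is handed in, at about 24 s of the 64 s; no verdict was reported. Both items are packed, the bolt is drawn and the gate is held open.

- **Packing:** I used the small bulb, whose cap top measured about 91 mm; the two look-alikes measured about 128 mm. Bulb and counter stand side by side in the kit box and have been let go. The later pictures show both upright and the box level.
- **Bolt:** I lifted it about 14 mm and drew it back about 47 mm past the lip. The last side picture shows it still back.
- **Gate:** I let go of the knob and gripped the gate's top rail near its free edge, then swung the gate open. The tool turned about 25°, so the gate stands at about 0.43 rad, roughly 10 cm out.
- **Final hold:** the pose stayed within 0.3 mm over the last 0.5 s. The jaws held the rail at 12 mm opening, with steady force readings.
- **Left alone:** I did not touch the eggs or the lifter, and they look unmoved in the last pictures. The kit box is well clear of the gate.

**Small disagreements:**
- The measured tool position wandered by 2–4 mm at times.
- The jaws read about 1–2 mm narrower than the given sizes.
- Width and corner estimates of the cage from the fixed cameras were off by up to about 2 cm, so I used the wrist camera for the gate.

Joint values and finger contact forces cannot be read directly, so the gate angle and bolt travel come from tool motion and pictures.

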